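Fit the flywheel stack and put the leftover collars away in the tilt-out bin

TASK

Finish the model engine: on its upright spindle put the brass spacer, then the flywheel with its hub up, then the black knob, each sitting fully down on the one below. Tip the red bin fully forward, put every leftover aluminium collar in it, and push it back until it clicks shut, fully home. Leave the blue bin shut and the other things on the bench where they are.

Things in the scene. Friction and masses are not known exactly. Their poses are not given: they have to be found in the camera images.
- red_bin (a joint): tilt (rad) of the red tilt-out bin about its bottom front edge: 0 = home in its grey case, 0.75 = fully forward, at its stop. A sprung ball catch holds it shut: it lets go at about 0.08 rad (1.5 N at the handle) and snaps the bin home once pushed back past that. Left short of 0.45 the bin falls back onto the catch and mostly stays ajar at 0.1 to 0.15; past 0.5 it stays open. Turns easily.
- blue_bin (a joint): tilt angle (rad) of the blue bin beside it, built the same; 0 = shut. It must be left shut.
- red_pivot (a point): middle of the red bin's pivot line (bottom front edge of the bin, 12 mm above the bench; fixed). x points into the case, y along the pivot line, z up. The bin is 130 mm wide, 90 mm deep, walls 4 mm, open on top, front plate 122 mm high, back wall 74 mm. Tipping carries the bin's top towards -x of this frame, towards the robot.
- red_case: the red bin's fixed grey case; origin and axes as the pivot. 152 mm wide; sides reach from x = +3 to +113 mm, the 6 mm roof from +25 to +113 mm, its top 136 mm above the pivot. The red and the blue unit stand side by side on one dark plinth, 160 mm apart centre to centre, in either order.
- red_handle (a point): centre of the red bin's pull bar: round steel, 10 mm diameter, 90 mm long parallel to the pivot line, on an arm at each end, 80 mm clear between. Bin shut, it lies 25 mm in front (-x) of the pivot line, 155 mm above it and 33 mm above the bin's top edge; it moves with the bin. Can be pinched from above, a finger before and behind it. Frame: the bin's, x front to back, z up when shut
- red_in (a point): centre of the red bin's inner floor, 45 mm behind the front, moves with the bin; z out of the bin; the inside spans +-41 mm in x, +-61 mm in y. With the bin fully forward its mouth, in the pivot's frame, spans x = -80 to +18 mm, 90 to 115 mm above the pivot: a part let go 35 mm in front of the pivot line, 70 to 100 mm above it, falls in.
- blue_handle (a point): centre of the blue bin's pull bar (same build as the red); leave alone
- seat (a point): seat of the model engine: flat top (27 mm diameter, 50 mm above the bench) of a brass column; from its middle rises the upright steel spindle, 9 mm diameter, to 92 mm above the seat, pointed in the last 6 mm. z up. The engine is fixed on a pale wooden base; on its -y side, 115 mm from the spindle, stands a brass cylinder whose top is 21 mm above the seat.
- spacer: brass spacer ring, 36 mm outer diameter, 13 mm bore, 20 mm high; origin at its centre, z along its axis; either way up will do. Goes on the spindle first.
- flywheel: spoked flywheel lying hub up: dark rim 96 mm diameter and 14 mm high, four red spokes, steel hub 30 mm diameter standing up to 44 mm above its underside, 13 mm bore; origin on the axis at its underside, z along the axis towards the hub end. Lift it by the hub. 0.2 to 0.4 kg.
- knob: black knurled clamp knob, a ring 34 mm diameter, 22 mm high, 13 mm bore, no thread (it slides on); origin at its centre, z along its axis; either way up will do. Goes on the spindle last.
- collar1: leftover shaft collar, pale aluminium with a black centre, 30 mm diameter, 14 mm high, lying flat; origin at its centre, z along its axis. Two to four such collars lie out; an absent one reads None from the start.
- collar2: leftover shaft collar, pale aluminium with a black centre, 30 mm diameter, 14 mm high, lying flat; origin at its centre, z along its axis. Two to four such collars lie out; an absent one reads None from the start.
- collar3: leftover shaft collar, pale aluminium with a black centre, 30 mm diameter, 14 mm high, lying flat; origin at its centre, z along its axis. Two to four such collars lie out; an absent one reads None from the start.
- collar4: leftover shaft collar, pale aluminium with a black centre, 30 mm diameter, 14 mm high, lying flat; origin at its centre, z along its axis. Two to four such collars lie out; an absent one reads None from the start.
- screwdriver: a loose screwdriver lying on the bench, about 200 mm long (bystander, leave alone)
- wrench: a loose steel wrench lying on the bench (bystander, leave alone)
- oil: a small amber oil bottle, 48 mm diameter, 110 mm tall (bystander)
- mug: a blue mug (bystander)
- card_stand: a white card upright in a small dark wooden foot, 90 mm wide, 78 mm tall (bystander)
- tin: a green tin, 70 mm diameter, 60 mm tall (bystander)
There are look-alikes about, which are no part of the job. Leave any orange or purple look-alike of the flywheel alone.

How it is judged (in metres and radians):
On the way, in this order (a step that is already met when the one before it is completed fails the run):
1. the red bin is tipped fully forward (value of joint red_bin above 0.6 rad), for 0.2 s.
2. the red bin is home again with every collar in it (x of collar1 in the frame of red_in between -0.045 and 0.045 m and y of collar1 in the frame of red_in between -0.065 and 0.065 m and z of collar1 in the frame of red_in between -0.002 and 0.11 m and x of collar2 in the frame of red_in between -0.045 and 0.045 m and y of collar2 in the frame of red_in between -0.065 and 0.065 m and z of collar2 in the frame of red_in between -0.002 and 0.11 m and x of collar3 in the frame of red_in between -0.045 and 0.045 m and y of collar3 in the frame of red_in between -0.065 and 0.065 m and z of collar3 in the frame of red_in between -0.002 and 0.11 m and x of collar4 in the frame of red_in between -0.045 and 0.045 m and y of collar4 in the frame of red_in between -0.065 and 0.065 m and z of collar4 in the frame of red_in between -0.002 and 0.11 m and value of joint red_bin below 0.03 rad), for 0.2 s.
At the end, for the whole second after the job is handed in: Every collar present lies at rest inside the red bin; red and blue bin are home (under 0.03 rad); spacer, flywheel (hub up) and knob are on the spindle in that order, within 6 mm of its axis, each fully down (4 to 6 mm) and level (0.08 rad), at rest (all of step 2 and value of joint blue_bin below 0.03 rad and horizontal distance between each of spacer, flywheel, knob and seat below 0.006 m and z of spacer in the frame of seat between 0.006 and 0.014 m and linear speed of each of spacer, flywheel, knob below 0.02 m/s and angle between the z axis of each of spacer, flywheel, knob and the z axis of seat, either way round below 0.08 rad and z of flywheel in the frame of seat between 0.015 and 0.025 m and z of knob in the frame of seat between 0.069 and 0.081 m and angle between flywheel's own z axis and vertical below 0.08 rad and linear speed of each of collar1, collar2, collar3, collar4 below 0.03 m/s); the robot touches nothing.
It fails at once if the blue bin was pulled open (value of joint blue_bin above 0.2 rad).
It fails at once if a bystander was disturbed (moved over 50 mm) (distance of any of screwdriver, wrench, oil, mug, card_stand, tin from where it was at the start of the episode above 0.05 m).
Of collar1, collar2, collar3, collar4 only 2 to 4 are there at a start; the rules pass over those that are not, and their reading is None.
At some moment in a run one of collar1, collar2, collar3, collar4, spacer, knob may be knocked a few centimetres aside while the robot is not near it.
Once in a run the grip may slacken for a moment while it holds something.
It also fails if it takes over 210 s, if anything falls off the work surface, if the arm or the gripper's body presses on something with over 40 N, if the wrist force passes 120 N, or if a joint passes its speed limit or range.

ROBOT

A 6-joint arm with a two-finger parallel gripper is mounted at the origin on the work surface. World frame = base frame: x ahead of the robot, y to its left, z up, the work surface at z = 0. Lengths are in m, angles in degrees, forces in N, time in s.
With the tool pointing down it reaches from about 0.25 to 0.725 m from the base axis. Payload 9.7 kg.
Tool frame: the origin (TCP) lies at the very end of the fingers, on their centre line; the grasp point (between the pads) lies 19 mm behind it; y points along the fingers, x is the direction in which the jaws open and shut, and the axes are right-handed (so a half turn about y gives the same grasp; the last joint's range is limited). The gripper opens to 85 mm and grips with 20 to 120 N. Pads are 22 mm wide; open, the fingers measure 114 mm over their backs; the gripper's body (76 mm by 85 mm) begins 54 mm behind the grasp point. The pads swing forward as they close: fully open they stand 13 mm farther back than shut.
Start: joints at [63.541, 4.979, 10.078, 95.1, 0, 90], TCP at [0.245, 0.492, 0.231] pointing down, gripper open.
Joint ranges: [-179.16, 179.16], [-48.56, 103.87], [-65.8, 70.77], [-126.05, 130.52], [-82.76, 87.17], [-180, 180]. Speed limits (degrees/s): [127.2, 127.2, 147.25, 180, 180, 180].

INTERFACE

Orientations are given as [roll, pitch, yaw] about the fixed x, y, z axes, in that order (R = Rz(yaw) Ry(pitch) Rx(roll)).
In Python, from workcell import bot gives the robot as it stands.
- The arm moves only by the shell command python3 -m jog 'ROWS' [FORCE]. ROWS is JSON, a list of rows, each a list of 7 numbers: the closure, from 0 (fully open) to 1 (shut), then the shift along the world's x, y, z in units of 25 mm (1.0 is 25 mm), then the turn, a rotation vector about the world's x, y, z in units of 5 degrees (1.0 is 5 degrees). A call has 1 to 5 rows; each row is the pose to reach, as a shift and turn from the pose commanded when the call began; what a row does not reach only later rows make up. A row lasts 1/10 s, in which the tool goes at most 50 mm and 8.59 degrees, less where a joint would pass 70% of its speed; a pose out of reach is approached as far as the arm can. A call with a gripper value outside its range is refused whole. The fingers move at their own pace and stop on an object; FORCE is the grip in N (left out, the last holds). Time passes only in rows, so rows that repeat a pose let the fingers close. It gives the time, the measured TCP pose, the force and the opening at its end, in the units of the state.
- bot.get_obs(): the state, without advancing time (a new reading comes with each control period).
- bot.camera(name): name is "side" or "top" or "wrist"; returns (picture, depth): 480x640x3 uint8, red, green, blue; 480x640 float32, m along the optical axis (not along the pixel's ray), 0 where there is no reading.
- bot.camera_model(name): a dict with "fx", "fy", "cx", "cy" (pixels), "rvec" (rotation vector, rad) and "tvec" (3), from world to camera coordinates, as OpenCV has them; the wrist camera has in their place "tool_from_camera" (4x4, takes a point from camera to tool coordinates, whose origin is the TCP and whose axes are the tool frame's). Camera axes: x right, y down, z forward; pixel columns grow to the right and rows downward; lengths in m; the calibration is good to about 2 mm. The wrist camera is an equidistant fisheye: a pixel r from the principal point sees the ray r / f radians off the axis. A picture is of the moment at which its call begins: read the wrist's pose just before it. camera_model takes no time and is no camera call.
- bot.job_done(): hands the job in, once; it reports no verdict.
Trained networks look in the newest picture that a camera, given by its name, has taken for a name from the list of things; names that differ only in an ending like _2 or _b are one class to them, and where a whole thing is asked for, a point or a joint stands for the part that bears it (a point fixed in the world has none). Each returns a list of dicts, best first, with "conf" (0 to 1); they miss things now and then, are a little off and sometimes report something else, mostly with a low value. They report only what shows in the picture. A call takes as long as a camera call. They do not tell look-alikes from the thing itself.
- bot.regions_of(camera, label): "pixels" (480x640 bool, what is visible of it) and "point" ([row, column] in pixels, amid what is visible of it).
The state is a dict: "time": time; "q": joint angles; "qd": joint speeds; "joint_efforts": joint torques, N m; "ee_pos": TCP position; "tcp_rot": TCP orientation; "wrist_force": force on the tool from outside, world axes, zero at the start; "torque": the same for the moment, N m; "opening": finger opening in m.
Only numpy, scipy, OpenCV 4.12 (cv2) and the standard library are available. Lean on these libraries where they do the work, as an engineer would, in place of code of your own. Each camera call takes 0.05 s, during which the arm holds its last target. There are 200 camera calls.

## Working session

There is one attempt and no reset: what is moved stays moved. The work goes in short steps, Python scripts to look and compute and a shell command to move; the robot and the scene stay as the last step left them, time stands still between calls to the robot, and variables do not carry over. Pictures are saved under pics/ and viewed, about 12 in all and at most 16, crops included, and the job is handed in when it is done.

```bash
ls; mkdir -p pics; cat > h.py <<'E'
import numpy as np, cv2
from workcell import bot
from scipy.spatial.transform import Rotation as R
def Rt():
    o=bot.get_obs(); return o
def world(cam,dep=None,obs=None):
    """returns HxWx3 world points from depth"""
    m=bot.camera_model(cam); v,u=np.mgrid[0:480,0:640].astype(float)
    x=(u-m['cx'])/m['fx']; y=(v-m['cy'])/m['fy']
    if cam=='wrist':
        r=np.hypot(x,y)+1e-9; t=np.tan(np.minimum(r,1.5)); x=x/r*t; y=y/r*t
        P=np.stack([x*dep,y*dep,dep],-1)
        T=np.array(m['tool_from_camera']); P=P@T[:3,:3].T+T[:3,3]
        Rw=R.from_euler('xyz',obs['tcp_rot'],degrees=True).as_matrix()
        P=P@Rw.T+np.array(obs['ee_pos'])
    else:
        P=np.stack([x*dep,y*dep,dep],-1)
        Rm=R.from_rotvec(np.array(m['rvec']).ravel()).as_matrix()
        P=(P-np.array(m['tvec']).ravel())@Rm
    P[dep<=0]=np.nan
    return P
def shot(cam):
    o=bot.get_obs(); im,d=bot.camera(cam); return im,world(cam,d,o)
def save(n,im): cv2.imwrite('pics/'+n,cv2.cvtColor(im,cv2.COLOR_RGB2BGR))
E
python3 - <<'E'
from h import *
print(bot.get_obs())
for c in ['top','side']:
    im,P=shot(c); save(c+'0.png',im); np.save(c+'0.npy',P); print(bot.camera_model(c))
    for l in ['red_bin','blue_bin','red_handle','red_case','seat','spacer','flywheel','knob','collar1','oil','mug','card_stand','tin','screwdriver','wrench']:
        try: 
          for r in bot.regions_of(c,l):
            px=r['pixels']; q=P[px]; p=np.nanmedian(q,0); zt=np.nanpercentile(q[:,2],95)
            top=q[q[:,2]>zt-.006]
            print(c,l,round(r['conf'],2),np.round(r['point']),px.sum(),np.round(p,3),'top',np.round(np.nanmean(top,0),3))
        except Exception as e: print(l,e)
E
```

```text
pics
{'time': 0.0, 'q': array([6.35417608e+01, 5.01042439e+00, 1.00332442e+01, 9.51006124e+01,
       2.46221598e-03, 8.99985449e+01]), 'qd': array([-0.03609079,  0.09545325, -0.09033247,  0.05549276, -0.01098398,
       -0.07054631]), 'joint_efforts': array([ 1.16763390e-04, -5.20389891e+01,  4.64803469e+01,  1.64969423e-02,
        1.24055441e-05,  2.91752406e-05]), 'ee_pos': array([0.24492963, 0.49217832, 0.23057873]), 'tcp_rot': array([-8.99975358e+01,  7.77924809e-02,  6.35432159e+01]), 'wrist_force': array([0.03473575, 0.50756971, 0.25526075]), 'torque': array([0.03357703, 0.01192409, 0.03041495]), 'opening': 0.08564981371320975}
{'fx': 571.2161261818228, 'fy': 571.2161261818228, 'cx': 325.9522445651937, 'cy': 233.4942331811587, 'rvec': array([ 2.1629908 , -2.19935633,  0.10398124]), 'tvec': array([-1.34371253e-03,  4.80833178e-01,  1.74977778e+00])}
top red_bin 0.9 [164. 329.] 720 [ 0.68  -0.02   0.082] top [ 0.648 -0.024  0.173]
top blue_bin 0.55 [169. 275.] 734 [0.662 0.143 0.083] top [0.63  0.137 0.172]
top red_handle 0.7 [159. 325.] 770 [ 0.681 -0.02   0.086] top [ 0.647 -
[... 3430 characters left out ...]
-0.517  0.05 ] top [ 0.488 -0.526  0.107]
side mug 0.68 [380. 202.] 2113 [0.327 0.479 0.058] top [0.348 0.475 0.087]
side card_stand 0.89 [309. 149.] 435 [0.65  0.393 0.017] top [0.651 0.393 0.075]
side card_stand 0.43 [341. 206.] 681 [0.465 0.367 0.012] top [0.464 0.371 0.045]
side card_stand 0.42 [227. 264.] 1359 [ 0.671 -0.017  0.085] top [ 0.644 -0.017  0.168]
side tin 0.93 [359. 135.] 1173 [0.493 0.53  0.048] top [0.509 0.522 0.059]
side screwdriver 0.81 [255. 387.] 256 [ 0.394 -0.22   0.019] top [ 0.402 -0.237  0.023]
side screwdriver 0.32 [201. 419.] 345 [ 0.482 -0.515  0.054] top [ 0.487 -0.523  0.103]
side wrench 0.56 [243. 438.] 260 [ 0.326 -0.381  0.005] top [ 0.335 -0.387  0.006]
```

```bash
python3 - <<'E'
import cv2
t=cv2.imread('pics/top0.png'); cv2.imwrite('pics/topc.png',cv2.resize(t[130:350,140:520],(798,462),interpolation=cv2.INTER_CUBIC))
s=cv2.imread('pics/side0.png'); cv2.imwrite('pics/sidec.png',cv2.resize(s[140:420,100:460],(771,600),interpolation=cv2.INTER_CUBIC))
E
```

```text
(no output)
```

View pics/topc.png

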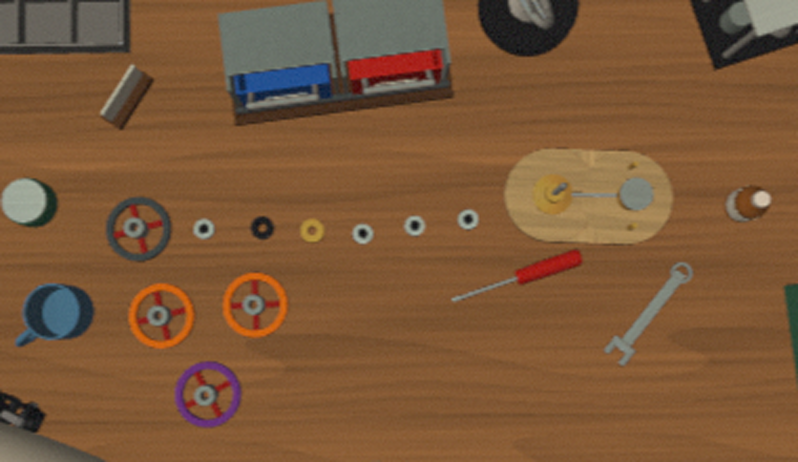

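View pics/sidec.png

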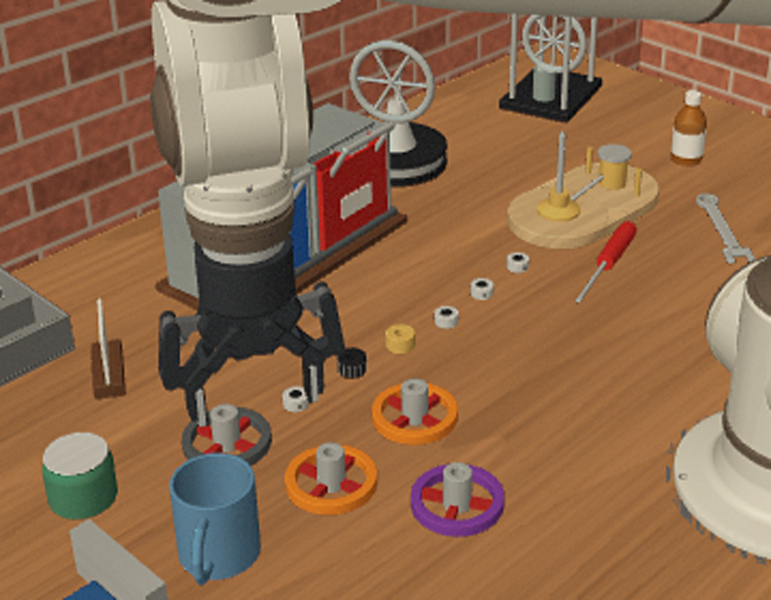

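The top view shows the look-alike wheels as orange (crop 161,315 and 253,304) and purple (208,394). The one to use is the dark-rimmed wheel at (138,229). There are four collars at crop (203,229), (362,233), (414,226) and (468,219), with the knob at (262,228) and the spacer at (312,231). The red bin is the right-hand unit at (400,70), and the spindle is at (550,193).

```bash
python3 - <<'E'
from h import *
P=np.load('top0.npy'); S=np.load('side0.npy')
im=cv2.imread('pics/top0.png')
for n,(u,v) in dict(fly=(138,229),c1=(203,229),knob=(262,228),spac=(312,231),c2=(362,233),c3=(414,226),c4=(468,219)).items():
    U=int(140+u/2.1);V=int(130+v/2.1); w=26 if n=='fly' else 11
    sub=P[V-w:V+w+1,U-w:U+w+1].reshape(-1,3); m=sub[:,2]>.007; q=sub[m]
    lo,hi=np.percentile(q,2,axis=0),np.percentile(q,98,axis=0)
    # disc midpoint
    sp=S.reshape(-1,3); c=(lo+hi)/2; r=.06 if n=='fly' else .03
    s=sp[(np.hypot(sp[:,0]-c[0],sp[:,1]-c[1])<r)&(sp[:,2]>.007)]
    print(n,m.sum(),'mid',np.round(c,4),'mean',np.round(q.mean(0),4),'size',np.round(hi-lo,3),'side',len(s),np.round(s.mean(0),3) if len(s) else '')
# spindle
for nm,A in (('top',P),('side',S)):
    for z0 in (.06,.08,.1,.12):
        a=A.reshape(-1,3); k=(abs(a[:,0]-.5)<.06)&(abs(a[:,1]+.25)<.05)&(a[:,2]>z0)&(a[:,2]<z0+.02)
        print(nm,z0,k.sum(),np.round(a[k].mean(0),4) if k.any() else '')
k=(abs(P[...,0]-.65)<.07)&(P[...,2]>.160)&(P[...,2]<.18)&(abs(P[...,1]-.05)<.2)
a=P[k]; 
for s,l in ((a[a[:,1]<.06],'red'),(a[a[:,1]>.06],'blue')):
    print(l,len(s),s.mean(0),s.min(0),s.max(0),np.polyfit(s[:,1],s[:,0],1))
k=(P[...,2]>.142)&(P[...,2]<.154)&(P[...,0]>.66)&(abs(P[...,1]-.05)<.2)
c=cv2.minAreaRect(P[k][:,:2].astype(np.float32)); print('roof',c)
E
```

```text
fly 609 mid [0.4687 0.3671 0.0273] mean [0.4702 0.3661 0.0164] size [0.149 0.136 0.04 ] side 607 [0.466 0.366 0.019]
c1 100 mid [0.4658 0.2754 0.0148] mean [0.4694 0.2706 0.013 ] size [0.062 0.059 0.015] side 87 [0.468 0.271 0.012]
knob 113 mid [0.4696 0.1844 0.0188] mean [0.4694 0.1824 0.0187] size [0.06  0.06  0.024] side 136 [0.466 0.186 0.017]
spac 116 mid [0.4683 0.1068 0.0171] mean [0.4658 0.1084 0.018 ] size [0.052 0.055 0.02 ] side 137 [0.461 0.111 0.016]
c2 99 mid [0.4654 0.0331 0.0145] mean [0.4598 0.0339 0.0125] size [0.055 0.066 0.015] side 73 [0.457 0.036 0.012]
c3 101 mid [ 0.4684 -0.0421  0.0141] mean [ 0.4682 -0.0419  0.0125] size [0.06  0.058 0.014] side 69 [ 0.467 -0.041  0.012]
c4 88 mid [ 0.4783 -0.1245  0.0163] mean [ 0.4783 -0.1223  0.0137] size [0.056 0.054 0.018] side 66 [ 0.475 -0.119  0.012]
top 0.06 2 [ 0.5095 -0.2445  0.0657]
top 0.08 6 [ 0.5106 -0.2438  0.0879]
top 0.1 3 [ 0.51   -0.2433  0.1118]
top 0.12 6 [ 0.5107 -0.2453  0.1315]
side 0.06 20 [ 0.5088 -0.2443  0.0701]
side 0.08 20 [ 0.5097 -0.2447  0.0913]
side 0.1 19 [ 0.5086 -0.2453  0.1106]
side 0.12 19 [ 0.5102 -0.2461  0.1302]
red 122 [ 0.64770923 -0.02126734  0.17137126] [ 0.63830377 -0.06847134  0.16064321] [0.66315736 0.02622406 0.1798227 ] [-0.11539252  0.64525514]
blue 123 [0.62994196 0.14010409 0.17065416] [0.62025108 0.08970908 0.16037999] [0.68460263 0.1957419  0.17837944] [-0.07149463  0.63995865]
roof ((0.7151706218719482, 0.067817822098732), (0.12701991200447083, 0.3124682605266571), 6.030918121337891)
```

```bash
python3 -m jog '[[0,5.4,-6.8,0.4,0,0,-3.8],[0,5.4,-6.8,0.4,0,0,-3.8],[0,5.4,-6.8,0.4,0,0,-3.8],[0,5.4,-6.8,0.4,0,0,-3.8],[0,5.4,-6.8,0.4,0,0,-3.8]]' 40
python3 -m jog '[[0,5.4,-6.8,0.4,0,0,-3.8],[0,5.4,-6.8,0.4,0,0,-3.8],[0,5.4,-6.8,0.4,0,0,-3.8],[0,5.4,-6.8,0.4,0,0,-3.8],[0,5.4,-6.8,0.4,0,0,-3.8]]'
python3 -m jog '[[0,5.3,-6.9,0.4,0,0,-3.8],[0,5.3,-6.9,0.4,0,0,-3.8],[0,5.3,-6.9,0.4,0,0,-3.8],[0,5.3,-6.9,0.4,0,0,-3.8],[0,5.3,-6.9,0.4,0,0,-3.8]]'
python3 - <<'E'
from h import *
print(bot.get_obs()['q'])
im,P=shot('wrist'); save('w1.png',im)
a=P.reshape(-1,3)
k=(abs(a[:,0]-.645)<.03)&(a[:,2]>.160)&(a[:,2]<.18)&(abs(a[:,1]+.02)<.038)
s=a[k]; print(len(s),np.median(s,0),s.min(0),s.max(0),np.polyfit(s[:,1],s[:,0],1))
E
```

```text
time: 2.1
ee_pos: [0.382, 0.3194, 0.2418]
tcp_rot: [-90.0, -0.0, 44.4]
wrist_force: [-0.2, 0.6, 0.5]
opening: 0.0855
time: 2.6
ee_pos: [0.517, 0.1491, 0.2511]
tcp_rot: [-90.0, -0.0, 25.4]
wrist_force: [0.3, -0.1, -0.7]
opening: 0.0854
time: 3.1
ee_pos: [0.6493, -0.0239, 0.2601]
tcp_rot: [-90.0, 0.0, 6.4]
wrist_force: [0.8, 0.1, 1.2]
opening: 0.0854
[-2.08925431e+00  2.06605934e+01  3.18708478e+01  1.01255082e+02
 -3.58182469e-02  8.15490799e+01]
1669 [ 0.64889225 -0.01628946  0.17123346] [ 0.64004093 -0.05798995  0.165709  ] [0.65755838 0.01799017 0.17397318] [-0.11132429  0.64683345]
```

View pics/w1.png

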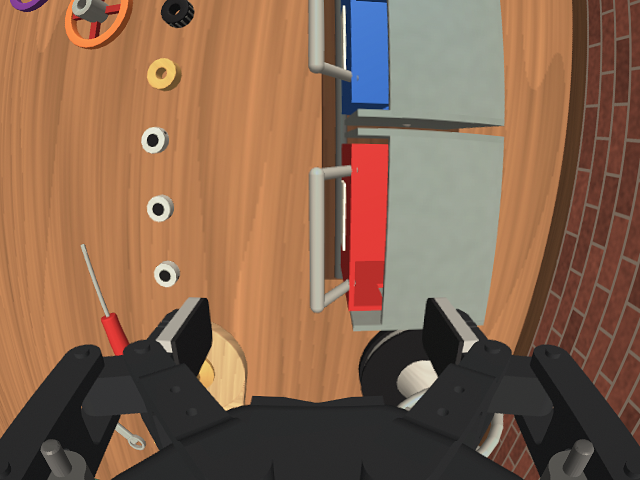

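The wrist view shows the red handle along column 316, rows 170–310. The row of knob, spacer and collars is at the left, at columns 150–180. The handle centre measures (0.649, -0.021), so I'll hook it now.

```bash
python3 -m jog '[[0.5,0,0.1,-0.5,0,0,0],[0.5,0,0.1,-0.5,0,0,0],[0.5,0,0.1,-2,0,0,0],[0.5,0,0.1,-3,0,0,0],[0.5,0,0.1,-4,0,0,0]]' 20
python3 -m jog '[[0.5,0,0,-0.45,0,0,0],[0.78,0,0,-0.45,0,0,0],[0.78,0,0,-0.45,0,0,0],[0.78,0,0,-0.45,0,0,0],[0.78,0,0,-0.45,0,0,0]]'
python3 -m jog '[[0.78,-0.4,-0.05,-0.1,0,0,0],[0.78,-0.8,-0.09,-0.2,0,0,0],[0.78,-1.2,-0.13,-0.34,0,0,0],[0.78,-1.5,-0.165,-0.44,0,0,0],[0.78,-1.5,-0.165,-0.44,0,0,0]]'
python3 -m jog '[[0.78,-0.4,-0.04,-0.2,0,0,0],[0.78,-0.7,-0.08,-0.4,0,0,0],[0.78,-1.0,-0.11,-0.6,0,0,0],[0.78,-1.33,-0.145,-0.8,0,0,0],[0.78,-1.33,-0.145,-0.8,0,0,0]]'
python3 -m jog '[[0.78,-0.3,-0.03,-0.3,0,0,0],[0.78,-0.6,-0.06,-0.6,0,0,0],[0.78,-0.9,-0.1,-0.9,0,0,0],[0.78,-1.15,-0.13,-1.11,0,0,0],[0.78,-1.15,-0.13,-1.11,0,0,0]]'
python3 - <<'E'
from h import *
im,P=shot('side'); save('s1.png',im[150:300,180:380])
for r in bot.regions_of('side','red_bin'): print(r['conf'],r['point'],r['pixels'].sum())
a=P.reshape(-1,3);k=(abs(a[:,0]-.55)<.035)&(abs(a[:,1]+.03)<.05)&(a[:,2]>.09)&(a[:,2]<.13)
print(k.sum(),a[k].mean(0) if k.any() else '')
E
```

```text
time: 3.65
ee_pos: [0.6471, -0.017, 0.1608]
tcp_rot: [-90.0, -0.0, 6.6]
wrist_force: [-0.1, 0.2, 0.0]
opening: 0.0428
time: 4.15
ee_pos: [0.6481, -0.0176, 0.1515]
tcp_rot: [-90.0, -0.1, 6.5]
wrist_force: [0.7, -0.1, 0.2]
opening: 0.0187
time: 4.65
ee_pos: [0.6096, -0.0219, 0.1395]
tcp_rot: [-90.0, -0.0, 6.5]
wrist_force: [1.0, -0.8, 1.1]
opening: 0.019
time: 5.15
ee_pos: [0.5757, -0.0254, 0.1183]
tcp_rot: [-90.0, 0.1, 6.5]
wrist_force: [0.1, -0.5, -0.1]
opening: 0.0186
time: 5.65
ee_pos: [0.5473, -0.0286, 0.0907]
tcp_rot: [-90.0, 0.1, 6.5]
wrist_force: [0.5, -0.1, -0.1]
opening: 0.0185
0.84 [227.8, 267.3] 1483
241 [ 0.54528329 -0.01482666  0.11081391]
```

```bash
python3 -m jog '[[0.5,0,0,0,0,0,0],[0.5,0,0,0,0,0,0],[0.5,0,0,0,0,0,0],[0.5,0,0,2,0,0,0],[0.5,0,0,4,0,0,0]]' 40
python3 -m jog '[[0.45,-3.48,2.5,0,0,0,7],[0.45,-3.48,2.5,0,0,0,7],[0.45,-3.48,2.5,0,0,0,7],[0.45,-3.48,2.5,0,0,0,7],[0.45,-3.48,2.5,0,0,0,7]]'
python3 -m jog '[[0.45,0,0,0,0,0,8],[0.45,0,0,0,0,0,8],[0.45,0,0,0,0,0,8],[0.45,0,0,0,0,0,8],[0.45,0,0,0,0,0,8]]'
python3 -m jog '[[0.45,0,0,0,0,0,3],[0.45,0,0,0,0,0,3],[0.45,0,0,0,0,0,3]]'
cat > see.py <<'E'
from h import *
import sys
# wrist view: centres of the small parts by height-thresholded points near guesses "x,y[,zmin,r]"
im,P=shot('wrist'); o=bot.get_obs(); print('ee',np.round(o['ee_pos'],4),np.round(o['tcp_rot'],1))
np.save('w.npy',P); save(sys.argv[1]+'.png',im)
def fit(x,y,z=.008,zh=.03,r=.035):
    a=P.reshape(-1,3); a=a[np.isfinite(a[:,0])]
    for it in range(3):
        k=(np.hypot(a[:,0]-x,a[:,1]-y)<r)&(a[:,2]>z)&(a[:,2]<zh); s=a[k]
        if len(s)<20: return print('none',x,y,len(s))
        zt=np.percentile(s[:,2],90); t=s[s[:,2]>zt-.003]
        (cx,cy),rad=cv2.minEnclosingCircle(t[:,:2].astype(np.float32)); lo,hi=np.percentile(t[:,:2],[1,99],axis=0)
        x,y=(lo+hi)/2
    print('at',np.round([x,y],4),'ztop',round(zt,4),'size',np.round(hi-lo,3),len(s))
for g in sys.argv[2:]: fit(*map(float,g.split(',')))
E
python3 see.py w2 .460,.034 .468,-.042 .478,-.122 .469,.27 .466,.108 .469,.182
python3 - <<'E'
from h import *
im,P=shot('top'); save('t1.png',cv2.resize(im[130:330,180:480],(780,520),interpolation=cv2.INTER_CUBIC))
a=P.reshape(-1,3);k=(abs(a[:,0]-.55)<.04)&(abs(a[:,1]+.03)<.06)&(a[:,2]>.09)&(a[:,2]<.125)
print(k.sum(),a[k].mean(0) if k.any() else '')
E
```

```text
time: 6.25
ee_pos: [0.547, -0.0285, 0.1912]
tcp_rot: [-90.0, 0.2, 6.5]
wrist_force: [1.4, 0.8, 0.8]
opening: 0.0429
time: 6.75
ee_pos: [0.461, 0.0342, 0.1917]
tcp_rot: [-90.0, -0.0, 41.7]
wrist_force: [0.2, -0.2, -0.1]
opening: 0.0469
time: 7.25
ee_pos: [0.4613, 0.0337, 0.1912]
tcp_rot: [-90.0, 0.0, 81.6]
wrist_force: [-0.0, -0.7, 0.3]
opening: 0.0467
time: 7.55
ee_pos: [0.4613, 0.0337, 0.1912]
tcp_rot: [-90.0, -0.0, 96.4]
wrist_force: [-0.3, 0.3, 0.0]
opening: 0.0469
ee [0.4613 0.0337 0.1912] [-90.    0.   96.2]
at [0.46   0.0331] ztop 0.0151 size [0.027 0.027] 886
at [ 0.4708 -0.0442] ztop 0.015 size [0.028 0.028] 841
at [ 0.4788 -0.1236] ztop 0.015 size [0.028 0.027] 727
at [0.471  0.2671] ztop 0.0152 size [0.028 0.027] 555
at [0.4654 0.1066] ztop 0.0208 size [0.033 0.033] 1159
at [0.4709 0.1809] ztop 0.0228 size [0.031 0.032] 1023
74 [ 0.56099581 -0.06566417  0.10976404]
```

View pics/t1.png

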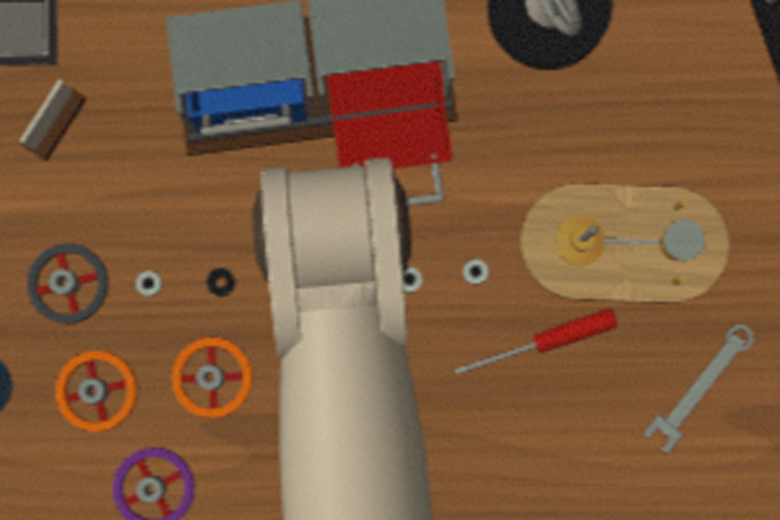

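View pics/w2.png

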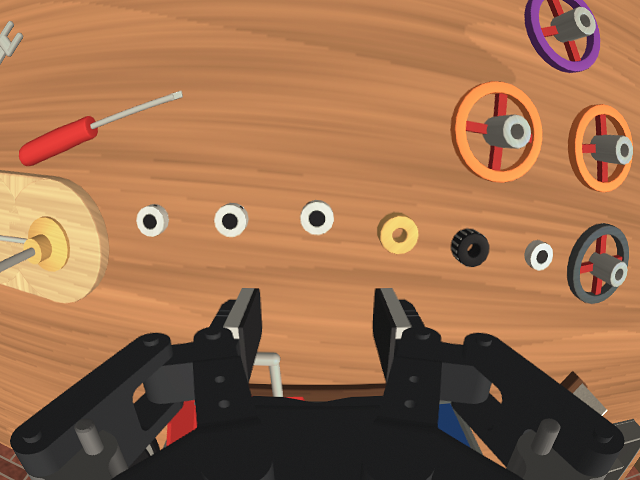

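The wrist view shows all the parts in a row. The top view shows the red bin fully tipped forward. Taking the first collar.

```bash
python3 -m jog '[[0.45,-0.05,0,-2,0,0,0],[0.45,-0.05,0,-4,0,0,0],[0.45,-0.05,0,-6,0,0,0],[0.45,-0.05,0,-7.48,0,0,0],[0.45,-0.05,0,-7.48,0,0,0]]' 40
python3 -m jog '[[1,0,0,0,0,0,0],[1,0,0,0,0,0,0],[1,0,0,0,0,0,0],[1,0,0,0,0,0,0],[1,0,0,0.2,0,0,0]]'
python3 -m jog '[[1,0,0,2,0,0,0],[1,0,0,4,0,0,0],[1,0,0,6.5,0,0,0],[1,0,0,6.5,0,0,0]]'
```

```text
time: 8.15
ee_pos: [0.458, 0.0337, 0.0007]
tcp_rot: [-89.8, -0.0, 96.3]
wrist_force: [0.4, -0.2, 0.7]
opening: 0.0469
time: 8.65
ee_pos: [0.4596, 0.0339, 0.0093]
tcp_rot: [-90.0, 0.0, 96.5]
wrist_force: [0.6, 0.3, -0.3]
opening: 0.0279
time: 9.05
ee_pos: [0.4615, 0.034, 0.178]
tcp_rot: [-90.5, 0.0, 96.5]
wrist_force: [0.6, -0.2, -1.0]
opening: 0.0278
```

```bash
python3 -m jog '[[1,2,-0.6,0,0,0,0],[1,4,-1.3,0,0,0,0],[1,6,-2,0,0,0,0],[1,6.96,-2.2,0,0,0,0],[1,6.96,-2.2,0,0,0,0]]'
python3 -m jog '[[1,0,0,-1.5,0,0,0],[1,0,0,-3,0,0,0],[1,0,0,-3,0,0,0],[0.5,0,0,-3,0,0,0],[0.5,0,0,-3,0,0,0]]'
python3 -m jog '[[0.5,0,0,0,0,0,0],[0.5,0,0,0,0,0,0],[0.45,0,0,1.5,0,0,0],[0.45,0,0,3,0,0,0],[0.45,0,0,3,0,0,0]]'
python3 see.py w3 .471,-.044 .479,-.124 .4654,.1066 .471,.181 .471,.267
python3 - <<'E'
from h import *
P=np.load('w.npy'); a=P.reshape(-1,3)
k=(abs(a[:,0]-.634)<.05)&(abs(a[:,1]+.02)<.07)&(a[:,2]<.06)&(a[:,2]>.02); print(k.sum())
E
```

```text
time: 9.55
ee_pos: [0.6363, -0.0223, 0.1686]
tcp_rot: [-89.8, -0.0, 96.5]
wrist_force: [-1.0, -0.0, -1.4]
opening: 0.0277
time: 10.05
ee_pos: [0.6346, -0.0211, 0.0996]
tcp_rot: [-90.2, 0.0, 96.5]
wrist_force: [-0.8, -0.5, 0.7]
opening: 0.0428
time: 10.55
ee_pos: [0.6358, -0.0212, 0.1785]
tcp_rot: [-90.5, 0.1, 96.5]
wrist_force: [0.2, -1.1, 0.6]
opening: 0.047
ee [ 0.6353 -0.0212  0.1756] [-90.3   0.   96.5]
at [ 0.4712 -0.0444] ztop 0.015 size [0.028 0.027] 950
at [ 0.4795 -0.1236] ztop 0.015 size [0.028 0.028] 903
at [0.4662 0.1066] ztop 0.0208 size [0.033 0.033] 1199
at [0.4716 0.1806] ztop 0.0228 size [0.032 0.031] 1007
at [0.4717 0.2672] ztop 0.015 size [0.028 0.028] 483
7754
```

View pics/w3.png

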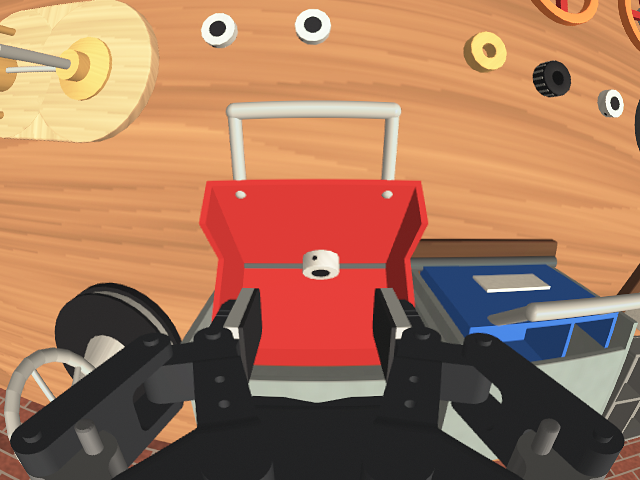

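The collar at pixel (320,265) is in the bin. Next collars.

```bash
python3 -m jog '[[0.45,-2,-0.3,0,0,0,0],[0.45,-4,-0.6,0,0,0,0],[0.45,-6,-0.9,0,0,0,0],[0.45,-6.55,-0.91,-1,0,0,0],[0.45,-6.55,-0.91,-2,0,0,0]]' 40
python3 -m jog '[[0.45,0,0,-2,0,0,0],[0.45,0,0,-4,0,0,0],[0.45,0,0,-4.83,0,0,0],[0.45,0,0,-4.83,0,0,0],[0.7,0,0,-4.83,0,0,0]]'
python3 -m jog '[[1,0,0,0,0,0,0],[1,0,0,0,0,0,0],[1,0,0,0,0,0,0],[1,0,0,2,0,0,0],[1,0,0,4,0,0,0]]'
python3 -m jog '[[1,0,0,2,0,0,0],[1,0,0,2.7,0,0,0],[1,2,0.3,2.7,0,0,0],[1,4,0.6,2.7,0,0,0],[1,6,0.9,2.7,0,0,0]]'
python3 -m jog '[[1,0.5,0.4,0,0,0,0],[1,0.5,0.4,0,0,0,0],[1,0.5,0.4,-1.5,0,0,0],[1,0.5,0.4,-3,0,0,0],[1,0.5,0.4,-3,0,0,0]]'
python3 -m jog '[[0.5,0,0,0,0,0,0],[0.5,0,0,0,0,0,0],[0.5,0,0,0,0,0,0],[0.45,0,0,1.5,0,0,0],[0.45,0,0,3,0,0,0]]'
python3 see.py w4 .479,-.124 .4654,.1066 .471,.181 .471,.267
```

```text
time: 11.1
ee_pos: [0.4684, -0.0441, 0.1218]
tcp_rot: [-90.1, 0.0, 96.5]
wrist_force: [1.8, -0.2, 0.9]
opening: 0.047
time: 11.6
ee_pos: [0.4694, -0.0438, 0.0002]
tcp_rot: [-89.9, -0.0, 96.5]
wrist_force: [-0.4, -0.6, -0.3]
opening: 0.0338
time: 12.1
ee_pos: [0.4687, -0.0437, 0.101]
tcp_rot: [-89.8, -0.0, 96.5]
wrist_force: [1.8, -0.3, 0.3]
opening: 0.028
time: 12.6
ee_pos: [0.6202, -0.0214, 0.169]
tcp_rot: [-90.1, 0.0, 96.5]
wrist_force: [0.1, -0.5, 1.1]
opening: 0.0279
time: 13.1
ee_pos: [0.6274, -0.0119, 0.0886]
tcp_rot: [-89.5, -0.1, 96.5]
wrist_force: [-0.3, -0.6, -0.6]
opening: 0.0284
time: 13.6
ee_pos: [0.6305, -0.0116, 0.1701]
tcp_rot: [-90.0, -0.0, 96.5]
wrist_force: [1.2, -0.5, 0.1]
opening: 0.0471
ee [ 0.6325 -0.0117  0.1781] [-90.5   0.1  96.5]
at [ 0.4796 -0.1236] ztop 0.0149 size [0.027 0.028] 925
at [0.4662 0.1066] ztop 0.0208 size [0.033 0.033] 1272
at [0.4718 0.1806] ztop 0.0227 size [0.031 0.031] 1057
at [0.4717 0.2673] ztop 0.0152 size [0.028 0.028] 514
```

```bash
python3 -m jog '[[0.45,-1.5,-1.1,0,0,0,0],[0.45,-3,-2.2,0,0,0,0],[0.45,-4.5,-3.3,0,0,0,0],[0.45,-6.08,-4.48,0,0,0,0],[0.45,-6.08,-4.48,-1,0,0,0]]' 40
python3 -m jog '[[0.45,0,0,-2,0,0,0],[0.45,0,0,-4,0,0,0],[0.45,0,0,-5.6,0,0,0],[0.45,0,0,-5.6,0,0,0],[0.7,0,0,-5.6,0,0,0]]'
python3 -m jog '[[1,0,0,0,0,0,0],[1,0,0,0,0,0,0],[1,0,0,0,0,0,0],[1,0,0,2,0,0,0],[1,0,0,4,0,0,0]]'
python3 -m jog '[[1,0,0,2,0,0,0],[1,0,0,2.7,0,0,0],[1,1.5,1,2.7,0,0,0],[1,3,2,2.7,0,0,0],[1,4.5,3,2.7,0,0,0]]'
python3 -m jog '[[1,1.58,0.7,0,0,0,0],[1,1.58,0.7,0,0,0,0],[1,1.58,0.7,-1.5,0,0,0],[1,1.58,0.7,-3,0,0,0],[1,1.58,0.7,-3,0,0,0]]'
python3 -m jog '[[0.5,0,0,0,0,0,0],[0.5,0,0,0,0,0,0],[0.5,0,0,0,0,0,0],[0.45,0,0,1.5,0,0,0],[0.45,0,0,3,0,0,0]]'
python3 see.py w5 .479,-.124  .4654,.1066 .471,.181 .471,.267
```

```text
time: 14.15
ee_pos: [0.4776, -0.1265, 0.1484]
tcp_rot: [-90.4, 0.2, 96.4]
wrist_force: [1.2, 0.1, -0.3]
opening: 0.047
time: 14.65
ee_pos: [0.4793, -0.1237, 0.0048]
tcp_rot: [-90.0, 0.0, 96.5]
wrist_force: [0.8, 0.9, -0.8]
opening: 0.0334
time: 15.15
ee_pos: [0.478, -0.1234, 0.1045]
tcp_rot: [-89.9, -0.0, 96.5]
wrist_force: [1.5, -1.2, -0.5]
opening: 0.0275
time: 15.65
ee_pos: [0.5929, -0.0478, 0.1724]
tcp_rot: [-90.1, 0.0, 96.5]
wrist_force: [-0.4, -0.4, -0.2]
opening: 0.0277
time: 16.15
ee_pos: [0.6283, -0.0311, 0.0914]
tcp_rot: [-89.6, -0.1, 96.5]
wrist_force: [-0.3, 1.3, -0.8]
opening: 0.0275
time: 16.65
ee_pos: [0.6305, -0.0312, 0.1727]
tcp_rot: [-90.0, -0.0, 96.5]
wrist_force: [0.5, 0.1, 1.1]
opening: 0.047
ee [ 0.6324 -0.0312  0.1806] [-90.5   0.1  96.5]
none 0.479 -0.124 0
at [0.4424 0.0929] ztop 0.0208 size [0.033 0.033] 1208
at [0.4716 0.1807] ztop 0.0228 size [0.031 0.032] 1001
at [0.4716 0.2672] ztop 0.015 size [0.027 0.027] 480
```

```bash
python3 -m jog '[[0.45,-1.6,0.5,0,0,0,0],[0.45,-3,1.5,0,0,0,0],[0.45,-4.4,2.8,0,0,0,0],[0.45,-5.4,4.4,0,0,0,0],[0.45,-6,6,0,0,0,0]]' 40
python3 -m jog '[[0.45,-0.1,1.6,0,0,0,0],[0.45,-0.2,3.2,0,0,0,0],[0.45,-0.4,4.8,0,0,0,0],[0.45,-0.4,5.92,0,0,0,0],[0.45,-0.4,5.92,-1,0,0,0]]'
python3 see.py w6 .471,.267 .4424,.0929
python3 -m jog '[[0.45,0,0,-2,0,0,0],[0.45,0,0,-4,0,0,0],[0.45,0,0,-5.7,0,0,0],[0.45,0,0,-5.7,0,0,0],[0.7,0,0,-5.7,0,0,0]]'
python3 -m jog '[[1,0,0,0,0,0,0],[1,0,0,0,0,0,0],[1,0,0,0,0,0,0],[1,0,0,2,0,0,0],[1,0,0,4,0,0,0]]'
python3 -m jog '[[1,0,0,2,0,0,0],[1,0,0,2.7,0,0,0],[1,0.2,-1.5,2.7,0,0,0],[1,0.4,-3.2,2.7,0,0,0],[1,0.6,-4.8,2.7,0,0,0]]'
```

```text
time: 17.2
ee_pos: [0.4796, 0.1198, 0.1731]
tcp_rot: [-90.2, -0.0, 96.5]
wrist_force: [1.3, -0.1, -0.2]
opening: 0.0467
time: 17.7
ee_pos: [0.4722, 0.2709, 0.1499]
tcp_rot: [-90.4, -0.2, 96.7]
wrist_force: [0.2, -0.9, -0.5]
opening: 0.047
ee [0.4705 0.2685 0.1438] [-90.    0.   96.7]
at [0.4711 0.2679] ztop 0.0151 size [0.027 0.028] 1148
at [0.4417 0.0942] ztop 0.0206 size [0.033 0.033] 1350
time: 18.25
ee_pos: [0.4712, 0.2666, 0.0047]
tcp_rot: [-90.0, -0.0, 96.5]
wrist_force: [1.2, -0.2, 0.4]
opening: 0.0338
time: 18.75
ee_pos: [0.47, 0.2663, 0.1043]
tcp_rot: [-89.9, 0.1, 96.5]
wrist_force: [1.0, 1.0, 1.1]
opening: 0.0278
time: 19.25
ee_pos: [0.4859, 0.1458, 0.172]
tcp_rot: [-90.1, -0.0, 96.6]
wrist_force: [0.4, 0.2, -0.3]
opening: 0.0277
```

```bash
python3 -m jog '[[1,0.8,-1.6,0,0,0,0],[1,1.8,-3.2,0,0,0,0],[1,3,-4.6,0,0,0,0],[1,4.3,-5.8,0,0,0,0],[1,5.8,-6.75,0,0,0,0]]'
python3 -m jog '[[1,0,0,0,0,0,0],[1,0,0,0,0,0,0],[1,0,0,-1.5,0,0,0],[1,0,0,-3,0,0,0],[1,0,0,-3,0,0,0]]'
python3 -m jog '[[0.5,0,0,0,0,0,0],[0.5,0,0,0,0,0,0],[0.5,0,0,0,0,0,0],[0.45,0,0,1.5,0,0,0],[0.45,0,0,3,0,0,0]]'
python3 see.py w7 .4424,.0929 .471,.181
```

```text
time: 19.75
ee_pos: [0.6318, -0.024, 0.1722]
tcp_rot: [-90.1, 0.0, 96.5]
wrist_force: [0.0, 1.4, 0.3]
opening: 0.0281
time: 20.25
ee_pos: [0.6275, -0.0208, 0.0919]
tcp_rot: [-89.6, -0.1, 96.6]
wrist_force: [0.4, -0.2, -0.1]
opening: 0.0275
time: 20.75
ee_pos: [0.6305, -0.0218, 0.1726]
tcp_rot: [-90.0, -0.0, 96.5]
wrist_force: [0.7, -0.5, 0.8]
opening: 0.0468
ee [ 0.6324 -0.0218  0.1806] [-90.5   0.1  96.5]
at [0.4423 0.0931] ztop 0.0209 size [0.033 0.033] 1234
at [0.4718 0.1807] ztop 0.0228 size [0.031 0.031] 1015
```

View pics/w7.png

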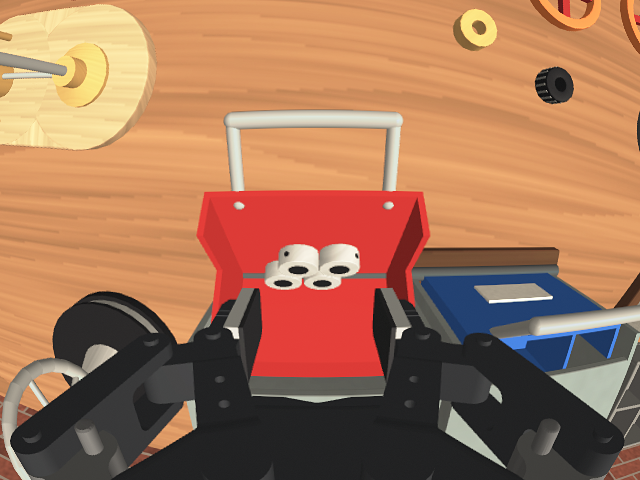

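All four collars are in the bin, at about (310,265). Closing it with the fingers shut, pushing the bar from the front.

```bash
python3 -m jog '[[1,-1.5,-0.16,0,0,0,0],[1,-3,-0.33,0,0,0,0],[1,-4.45,-0.49,0,0,0,0],[1,-4.45,-0.49,0,0,0,0],[1,-4.45,-0.49,0,0,0,0]]' 40
python3 -m jog '[[1,0,0,-1.5,0,0,0],[1,0,0,-3.28,0,0,0],[1,0,0,-3.28,0,0,0],[1,0,0,-3.28,0,0,0]]'
python3 -m jog '[[1,0.4,0.04,0.1,0,0,0],[1,0.8,0.09,0.35,0,0,0],[1,1.2,0.13,0.65,0,0,0],[1,1.71,0.19,1.08,0,0,0],[1,1.71,0.19,1.08,0,0,0]]'
python3 -m jog '[[1,0.3,0.03,0.2,0,0,0],[1,0.6,0.06,0.4,0,0,0],[1,0.9,0.1,0.6,0,0,0],[1,1.31,0.14,0.8,0,0,0],[1,1.31,0.14,0.8,0,0,0]]'
python3 -m jog '[[1,0.3,0.03,0.1,0,0,0],[1,0.6,0.06,0.2,0,0,0],[1,0.91,0.1,0.32,0,0,0],[1,1.2,0.13,0.4,0,0,0],[1,1.51,0.17,0.44,0,0,0]]'
python3 -m jog '[[1,0,0,0,0,0,0],[1,0,0,0,0,0,0],[1,0.08,0,0,0,0,0],[1,0.16,0.02,0,0,0,0],[1,0.16,0.02,0,0,0,0]]'
python3 - <<'E'
from h import *
im,P=shot('side'); save('s2.png',cv2.resize(im[150:320,200:420],(792,612))[:600])
E
```

```text
time: 21.3
ee_pos: [0.5199, -0.0342, 0.1728]
tcp_rot: [-90.2, 0.0, 96.5]
wrist_force: [1.0, 0.6, -0.0]
opening: -0.0002
time: 21.7
ee_pos: [0.5201, -0.034, 0.0898]
tcp_rot: [-90.0, -0.0, 96.6]
wrist_force: [0.0, 0.8, 0.2]
opening: 0.0001
time: 22.2
ee_pos: [0.5658, -0.0293, 0.1199]
tcp_rot: [-90.4, 0.1, 96.6]
wrist_force: [-0.7, -0.7, 0.1]
opening: 0.0
time: 22.7
ee_pos: [0.5964, -0.0258, 0.1365]
tcp_rot: [-90.1, 0.0, 96.6]
wrist_force: [0.9, -0.2, -1.1]
opening: 0.0001
time: 23.2
ee_pos: [0.6334, -0.0216, 0.1473]
tcp_rot: [-90.0, 0.0, 96.5]
wrist_force: [-19.6, -2.5, 1.1]
opening: 0.0001
time: 23.7
ee_pos: [0.6334, -0.0216, 0.147]
tcp_rot: [-89.5, 0.0, 96.5]
wrist_force: [-23.1, -3.0, 9.5]
opening: -0.0002
```

View pics/s2.png

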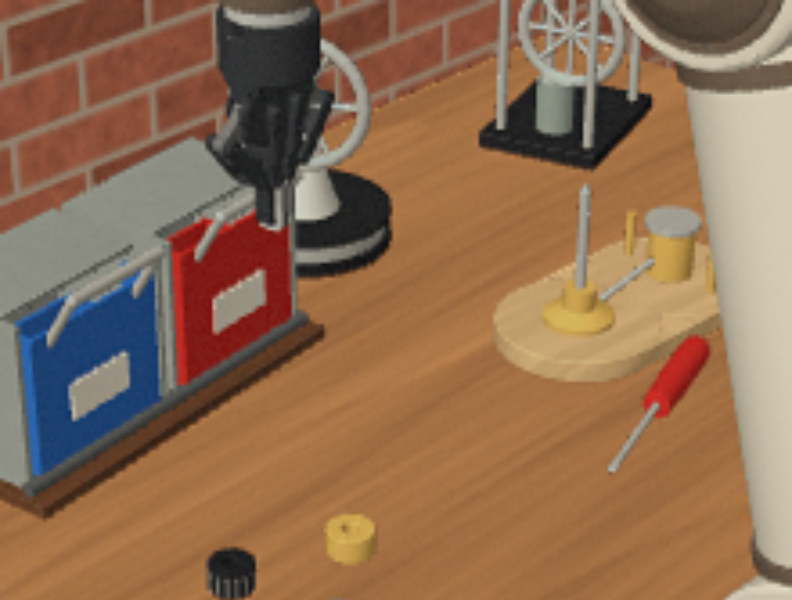

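The side view shows both bins shut and flush, and the 20 N reaction says the red one is against its stop. Backing off and going to the spacer.

```bash
python3 -m jog '[[1,-1,-0.1,0,0,0,0],[1,-2,-0.2,0,0,0,0],[0.45,-3.5,0.5,0.5,0,0,0],[0.45,-5,1.8,0.5,0,0,0],[0.45,-6.5,3,0.5,0,0,0]]' 40
python3 -m jog '[[0.45,-1.2,1.5,0,0,0,0],[0.45,-1.3,1.6,0,0,0,0],[0.45,-1.3,1.6,0,0,0,0],[0.45,-1.3,1.6,0,0,0,0]]'
python3 see.py w8 .4424,.0929 .471,.181 .472,.366,.035,.06,.03
python3 - <<'E'
from h import *
P=np.load('w.npy'); a=P.reshape(-1,3)
k=(a[:,2]>.164)&(a[:,2]<.18)&(abs(a[:,1]+.02)<.035)&(abs(a[:,0]-.64)<.06); print('bar',k.sum(),np.median(a[k],0) if k.any() else '')
k=(a[:,2]>.075)&(a[:,2]<.134)&(np.hypot(a[:,0]-.51,a[:,1]+.245)<.03); print('spindle',k.sum(),np.median(a[k],0) if k.any() else '')
E
```

```text
time: 24.25
ee_pos: [0.4736, 0.0545, 0.1599]
tcp_rot: [-90.1, -0.0, 96.5]
wrist_force: [0.1, 0.4, 0.7]
opening: 0.0434
time: 24.65
ee_pos: [0.4427, 0.0937, 0.1597]
tcp_rot: [-90.0, 0.0, 96.5]
wrist_force: [0.1, -0.7, 0.8]
opening: 0.0472
ee [0.4427 0.0934 0.1595] [-90.    0.   96.5]
at [0.4413 0.0936] ztop 0.0208 size [0.033 0.033] 1504
at [0.4707 0.1806] ztop 0.0228 size [0.031 0.031] 1294
at [0.4725 0.3638] ztop 0.0447 size [0.027 0.027] 594
bar 0 
spindle 0
```

```bash
python3 -m jog '[[0.45,-0.05,0,-2,0,0,0],[0.45,-0.05,0,-4,0,0,0],[0.45,-0.05,0,-6.22,0,0,0],[0.45,-0.05,0,-6.22,0,0,0],[0.45,-0.05,0,-6.22,0,0,0]]' 40
python3 -m jog '[[1,0,0,0,0,0,0],[1,0,0,0,0,0,0],[1,0,0,0,0,0,0],[1,0,0,0,0,0,0],[1,0,0,1.5,0,0,0]]' 50
python3 -m jog '[[1,0,0,2,0,0,0],[1,0,0,4,0,0,0],[1,0,0,6,0,0,0],[1,0.3,-1.5,6,0,0,0],[1,0.6,-3.3,6,0,0,0]]'
python3 -m jog '[[1,0.3,-1.9,0,0,0,0],[1,0.6,-3.8,0,0,0,0],[1,0.9,-5.7,0,0,0,0],[1,1.2,-7,0,0,0,0],[1,1.2,-7,0,0,0,0]]'
python3 -m jog '[[1,0,0,0,0,0,0],[1,0,0,0,0,0,0]]'
cat > spin.py <<'E'
from h import *
import sys
im,P=shot('wrist'); o=bot.get_obs(); print('ee',np.round(o['ee_pos'],4),o['opening']); save(sys.argv[1]+'.png',im)
a=P.reshape(-1,3)
for z in (.06,.08,.10,.12):
    k=(a[:,2]>z)&(a[:,2]<z+.02)&(np.hypot(a[:,0]-.51,a[:,1]+.245)<.025); 
    if k.any(): s=a[k]; print(z,k.sum(),np.round(np.median(s,0),4),np.round(s.min(0),4),np.round(s.max(0),4))
E
python3 spin.py w9
```

```text
time: 25.2
ee_pos: [0.4405, 0.0931, 0.0038]
tcp_rot: [-89.9, 0.0, 96.5]
wrist_force: [0.3, -0.1, 0.9]
opening: 0.0471
time: 25.7
ee_pos: [0.439, 0.0935, 0.0399]
tcp_rot: [-89.7, 0.0, 96.5]
wrist_force: [-0.3, 1.0, -0.8]
opening: 0.0332
time: 26.2
ee_pos: [0.457, 0.0116, 0.195]
tcp_rot: [-90.3, 0.0, 96.8]
wrist_force: [0.5, -0.2, -2.2]
opening: 0.0332
time: 26.7
ee_pos: [0.4862, -0.1671, 0.1924]
tcp_rot: [-90.1, 0.1, 96.3]
wrist_force: [-1.1, 0.3, -1.1]
opening: 0.0331
time: 26.9
ee_pos: [0.4857, -0.163, 0.1923]
tcp_rot: [-90.0, 0.0, 96.6]
wrist_force: [0.1, 0.4, -0.6]
opening: 0.033
ee [ 0.4857 -0.1627  0.1922] 0.033245936649890596
0.06 115 [ 0.5099 -0.246   0.0707] [ 0.5078 -0.2518  0.06  ] [ 0.5157 -0.2442  0.0799]
0.08 147 [ 0.5098 -0.2461  0.0911] [ 0.508 -0.252  0.08 ] [ 0.515  -0.244   0.0998]
0.1 167 [ 0.5099 -0.2459  0.1101] [ 0.5082 -0.2516  0.1002] [ 0.5158 -0.2437  0.1199]
0.12 274 [ 0.5103 -0.2461  0.1325] [ 0.5079 -0.2525  0.1201] [ 0.518  -0.2435  0.14  ]
```

View pics/w9.png

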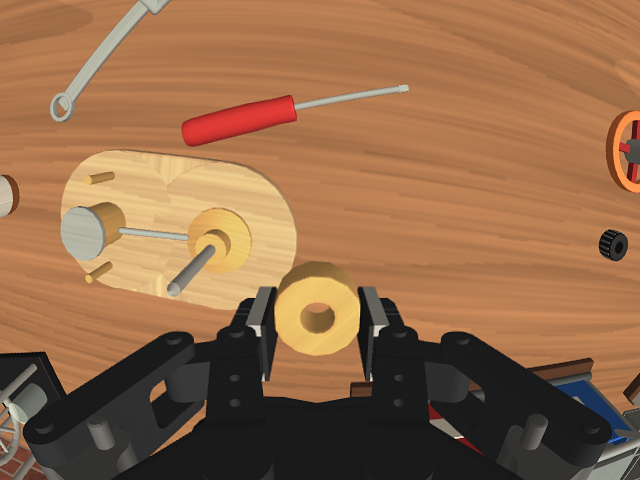

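```bash
cat > held.py <<'E'
from h import *
from scipy.optimize import least_squares
import sys
r0=float(sys.argv[2])
im,P=shot('wrist'); o=bot.get_obs(); e=np.array(o['ee_pos']); print('ee',np.round(e,4))
a=P.reshape(-1,3)
def circ(s,r,x0):
    f=least_squares(lambda c:np.hypot(s[:,0]-c[0],s[:,1]-c[1])-r,x0,loss='soft_l1',f_scale=.001); return f.x,np.sqrt(np.mean(f.fun**2))
m=bot.camera_model('wrist'); T=np.array(m['tool_from_camera']); Rw=R.from_euler('xyz',o['tcp_rot'],degrees=True).as_matrix()
cam=Rw@T[:3,3]+e; print('cam',np.round(cam,3))
k=(a[:,2]>.065)&(a[:,2]<.130)&(np.hypot(a[:,0]-.51,a[:,1]+.246)<.015); s=a[k]
d=(cam-np.array([.51,-.246,.1]))[:2]; d/=np.hypot(*d)
print('spindle',len(s),circ(s,.0045,np.array([.51,-.246])-d*.003), 'medoffset',np.median(s[:,:2],0)-d*.0035)
k=(np.hypot(a[:,0]-e[0],a[:,1]-e[1])<.022)&(a[:,2]>e[2]-.01)&(a[:,2]<e[2]+.05); s=a[k]
hsv=cv2.cvtColor(im,cv2.COLOR_RGB2HSV).reshape(-1,3)[k]
if sys.argv[1]=='brass': s=s[(hsv[:,1]>90)]
if sys.argv[1]=='black': s=s[(hsv[:,2]<90)]
zt=np.percentile(s[:,2],80); t=s[abs(s[:,2]-zt)<.003]
lo,hi=np.percentile(t[:,:2],[.5,99.5],axis=0)
print('held',len(t),'zt',zt-e[2],'mid-ee',np.round((lo+hi)/2-e[:2],4),'size',hi-lo)
E
python3 held.py brass .018
```

```text
ee [ 0.4857 -0.1626  0.1921]
cam [ 0.42  -0.171  0.335]
spindle 512 (array([ 0.51315654, -0.24873429]), np.float64(0.0003471265826640917)) medoffset [ 0.5124759  -0.24811547]
held 5013 zt 0.013571530169652596 mid-ee [-0.0012 -0.0007] size [0.0339543  0.03323172]
```

```bash
python3 -m jog '[[1,0.5,-1.5,0,0,0,0],[1,1.13,-3.4,0,0,0,0],[1,1.13,-3.4,0,0,0,0],[1,1.13,-3.4,-0.8,0,0,0],[1,1.13,-3.4,-1.2,0,0,0]]'
python3 held.py brass .018
python3 spin.py w10
```

```text
time: 27.5
ee_pos: [0.5137, -0.2477, 0.1604]
tcp_rot: [-89.9, -0.0, 96.6]
wrist_force: [0.3, -0.4, -0.5]
opening: 0.0332
ee [ 0.5132 -0.2473  0.159 ]
cam [ 0.448 -0.256  0.302]
spindle 316 (array([ 0.51316825, -0.24858838]), np.float64(0.00020945733719992456)) medoffset [ 0.51265843 -0.24871679]
held 5007 zt 0.014854655554886798 mid-ee [-0.0006 -0.0009] size [0.03398304 0.03327502]
ee [ 0.5133 -0.2473  0.1601] 0.03318356128882321
0.06 104 [ 0.5093 -0.2488  0.071 ] [ 0.5084 -0.2534  0.0602] [ 0.5132 -0.2444  0.0799]
0.08 137 [ 0.5093 -0.2494  0.0906] [ 0.5083 -0.2534  0.0801] [ 0.5123 -0.2443  0.0999]
0.1 85 [ 0.5091 -0.2488  0.1047] [ 0.5083 -0.2531  0.1001] [ 0.5117 -0.2444  0.1115]
```

View pics/w10.png

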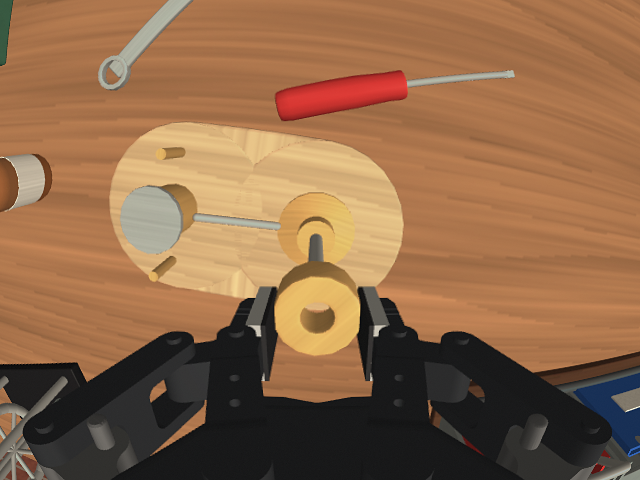

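```bash
python3 -m jog '[[1,0.02,-0.03,0,0,0,0],[1,0.02,-0.03,-0.3,0,0,0],[1,0.02,-0.03,-0.6,0,0,0],[1,0.02,-0.03,-0.9,0,0,0],[1,0.02,-0.03,-0.9,0,0,0]]'
python3 held.py brass .018
```

```text
time: 28.1
ee_pos: [0.5138, -0.2491, 0.1376]
tcp_rot: [-89.9, -0.1, 96.5]
wrist_force: [-0.7, -0.2, -1.0]
opening: 0.033
ee [ 0.514  -0.2492  0.1383]
cam [ 0.448 -0.258  0.281]
spindle 176 (array([ 0.51318535, -0.24868328]), np.float64(0.0002250436179835206)) medoffset [ 0.51259382 -0.24836361]
held 5012 zt 0.012762836384681564 mid-ee [-0.0014 -0.0004] size [0.03379942 0.03323676]
```

```bash
python3 -m jog '[[1,0,0.01,-0.4,0,0,0],[1,0,0.01,-0.8,0,0,0],[1,0,0.01,-1.2,0,0,0],[1,0,0.01,-1.6,0,0,0],[1,0,0.01,-1.6,0,0,0]]'
python3 -m jog '[[1,0,0,-0.3,0,0,0],[1,0,0,-0.6,0,0,0],[1,0,0,-0.6,0,0,0]]'
python3 spin.py w11
```

```text
time: 28.65
ee_pos: [0.5136, -0.2487, 0.0969]
tcp_rot: [-89.9, -0.1, 96.5]
wrist_force: [-0.2, 0.5, -1.4]
opening: 0.0331
time: 28.95
ee_pos: [0.5139, -0.2489, 0.0828]
tcp_rot: [-89.9, -0.0, 96.5]
wrist_force: [-1.2, 0.0, 0.3]
opening: 0.033
ee [ 0.5141 -0.249   0.0835] 0.03306028443860933
0.06 113 [ 0.4978 -0.2528  0.0791] [ 0.4954 -0.2664  0.076 ] [ 0.519  -0.2347  0.08  ]
0.08 6066 [ 0.5063 -0.2507  0.0957] [ 0.4952 -0.2696  0.08  ] [ 0.53   -0.2207  0.1   ]
0.1 2367 [ 0.5086 -0.2451  0.1106] [ 0.5    -0.2697  0.1   ] [ 0.5254 -0.2207  0.12  ]
0.12 3332 [ 0.5086 -0.2452  0.1297] [ 0.4975 -0.2699  0.12  ] [ 0.5245 -0.2223  0.14  ]
```

View pics/w11.png

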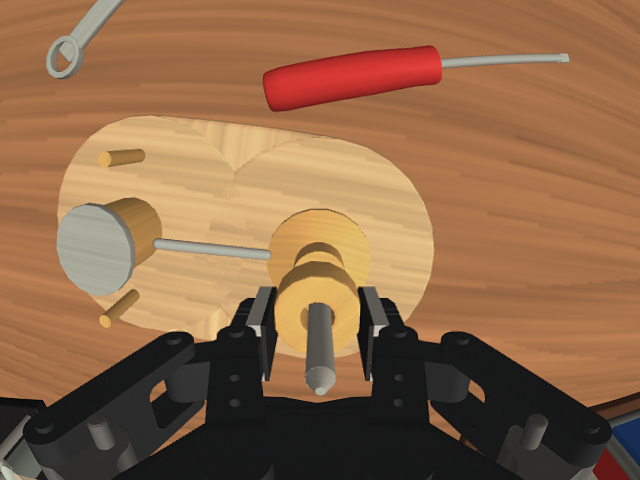

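The spacer is threaded on the spindle, with the spindle through the bore at (318,330). Releasing.

```bash
python3 -m jog '[[0.6,0,0,0,0,0,0],[0.45,0,0,0,0,0,0],[0.45,0,0,0,0,0,0],[0.45,0,0,0.3,0,0,0],[0.45,0,0,1,0,0,0]]'
python3 -m jog '[[0.45,0,0,1.8,0,0,0],[0.45,0,0,3.4,0,0,0],[0.45,0,0,3.4,0,0,0],[0.45,0,0,3.4,0,0,0]]'
python3 - <<'E'
from h import *
im,P=shot('wrist'); save('w12.png',im); a=P.reshape(-1,3); print(bot.get_obs()['ee_pos'])
k=np.hypot(a[:,0]-.513,a[:,1]+.2487)<.025; s=a[k&(a[:,2]>.045)]
print(np.histogram(s[:,2],np.arange(.044,.15,.004)))
t=s[abs(s[:,2]-.070)<.003]; print(len(t),np.percentile(t,[1,99],axis=0), t.mean(0))
E
```

```text
time: 29.5
ee_pos: [0.5138, -0.2488, 0.1086]
tcp_rot: [-89.9, -0.1, 96.5]
wrist_force: [0.5, -0.8, 0.5]
opening: 0.047
time: 29.9
ee_pos: [0.5149, -0.2494, 0.1956]
tcp_rot: [-90.1, 0.1, 96.5]
wrist_force: [0.4, 0.1, -0.4]
opening: 0.0472
[ 0.51441855 -0.2491509   0.19409786]
(array([   0,   24,   40,   45,   44,   78, 1288,   14,   14,   13,   15,
         20,   18,   19,   20,   19,   21,   20,   29,   22,   29,   23,
         40,  113,   56,    0]), array([0.044, 0.048, 0.052, 0.056, 0.06 , 0.064, 0.068, 0.072, 0.076,
       0.08 , 0.084, 0.088, 0.092, 0.096, 0.1  , 0.104, 0.108, 0.112,
       0.116, 0.12 , 0.124, 0.128, 0.132, 0.136, 0.14 , 0.144, 0.148]))
1327 [[ 0.49716468 -0.26671756  0.06747512]
 [ 0.5291593  -0.23303011  0.07159731]] [ 0.51167184 -0.25039719  0.06983753]
```

```bash
python3 -m jog '[[0.45,-0.1,2,0,0,0,0],[0.45,-0.2,4,0,0,0,0],[0.45,-0.3,6,0,0,0,0],[0.45,-0.4,8,0,0,0,0],[0.45,-0.5,10,0,0,0,0]]'
python3 -m jog '[[0.45,-0.1,2,0,0,0,0],[0.45,-0.2,4,0,0,0,0],[0.45,-0.3,6,0,0,0,0],[0.45,-0.5,8,0,0,0,0],[0.45,-0.6,10,0,0,0,0]]'
python3 -m jog '[[0.45,-0.2,2,0,0,0,0],[0.45,-0.6,4,0,0,0,0],[0.45,-0.6,4.4,0,0,0,0],[0.45,-0.6,4.4,0,0,0,0],[0.45,-0.6,4.4,0,0,0,0]]'
python3 see.py w13 .4725,.3638,.035,.06,.03 .4707,.1806
```

```text
time: 30.45
ee_pos: [0.5008, 0.0024, 0.1927]
tcp_rot: [-89.9, -0.0, 96.5]
wrist_force: [0.9, -0.0, 1.3]
opening: 0.0475
time: 30.95
ee_pos: [0.4857, 0.2518, 0.1927]
tcp_rot: [-89.9, 0.0, 96.5]
wrist_force: [1.8, -0.3, 0.5]
opening: 0.0468
time: 31.45
ee_pos: [0.4717, 0.3593, 0.1931]
tcp_rot: [-89.9, 0.1, 96.5]
wrist_force: [1.1, 0.9, -0.3]
opening: 0.0471
ee [0.472  0.3589 0.1935] [-89.9   0.   96.5]
at [0.4729 0.3648] ztop 0.0447 size [0.028 0.028] 900
at [0.471 0.182] ztop 0.0226 size [0.031 0.032] 1011
```

```bash
python3 -m jog '[[0.45,0.04,0.24,-1,0,0,0],[0.45,0.04,0.24,-3,0,0,0],[0.45,0.04,0.24,-5,0,0,0],[0.45,0.04,0.24,-6.4,0,0,0],[0.45,0.04,0.24,-6.92,0,0,0]]'
python3 -m jog '[[0.7,0,0,0,0,0,0],[1,0,0,0,0,0,0],[1,0,0,0,0,0,0],[1,0,0,0,0,0,0],[1,0,0,0,0,0,0]]' 90
python3 -m jog '[[1,0,0,1,0,0,0],[1,0,0,2.5,0,0,0],[1,0,0,4,0,0,0],[1,0,0,6,0,0,0],[1,0,0,6.8,0,0,0]]'
python3 -m jog '[[1,0.1,-1,0,0,0,0],[1,0.2,-2.5,0,0,0,0],[1,0.3,-4,0,0,0,0],[1,0.4,-5.5,0,0,0,0],[1,0.5,-7,0,0,0,0]]'
python3 -m jog '[[1,0.1,-1.5,0,0,0,0],[1,0.2,-3,0,0,0,0],[1,0.3,-4.5,0,0,0,0],[1,0.4,-6,0,0,0,0],[1,0.5,-7.5,0,0,0,0]]'
```

```text
time: 32.0
ee_pos: [0.4716, 0.3631, 0.0172]
tcp_rot: [-89.7, 0.2, 96.4]
wrist_force: [-0.3, -0.4, -0.5]
opening: 0.047
time: 32.5
ee_pos: [0.4733, 0.3664, 0.022]
tcp_rot: [-90.1, -0.0, 96.5]
wrist_force: [0.2, -0.1, -2.0]
opening: 0.0272
time: 33.0
ee_pos: [0.4737, 0.3668, 0.1967]
tcp_rot: [-90.3, -0.2, 96.6]
wrist_force: [0.5, 0.5, -2.4]
opening: 0.027
time: 33.5
ee_pos: [0.4853, 0.1898, 0.1915]
tcp_rot: [-90.0, -0.0, 96.6]
wrist_force: [0.5, 0.8, -3.1]
opening: 0.0271
time: 34.0
ee_pos: [0.4978, 0.0021, 0.1916]
tcp_rot: [-90.1, 0.0, 96.6]
wrist_force: [0.7, -0.1, -3.4]
opening: 0.0269
```

```bash
python3 -m jog '[[1,0.1,-1.5,0,0,0,0],[1,0.2,-3,0,0,0,0],[1,0.3,-4.5,0,0,0,0],[1,0.4,-6,0,0,0,0],[1,0.4,-6,0,0,0,0]]'
python3 -m jog '[[1,0,0,0,0,0,0],[1,0,0,0,0,0,0]]'
cat > hub.py <<'E'
from h import *
import sys
zo=float(sys.argv[1]); r=float(sys.argv[2])  # expected top of held part above ee, search radius
im,P=shot('wrist'); o=bot.get_obs(); e=np.array(o['ee_pos']); print('ee',np.round(e,4),'rot',np.round(o['tcp_rot'],1),'open',o['opening'])
save('hub.png',im); a=P.reshape(-1,3)
k=(np.hypot(a[:,0]-e[0],a[:,1]-e[1])<r)&(abs(a[:,2]-e[2]-zo)<.008)
s=a[k]; zt=np.median(s[:,2]); 
ax=R.from_euler('xyz',o['tcp_rot'],degrees=True).as_matrix()[:,0][:2]  # jaw direction
M=np.array([ax,[-ax[1],ax[0]]]); t=(s[abs(s[:,2]-zt)<.0025][:,:2]-e[:2])@M.T
lo,hi=np.percentile(t,[.5,99.5],axis=0); mid=(lo+hi)/2
print(len(t),'zt',zt-e[2],'jaw-frame lo',lo,'hi',hi,'mid world',np.round(M.T@mid,4))
k=(a[:,2]>.065)&(a[:,2]<.13)&(np.hypot(a[:,0]-.513,a[:,1]+.248)<.015); print('spindle',k.sum(),np.median(a[k],0) if k.any() else '')
E
python3 hub.py .024 .022
```

```text
time: 34.5
ee_pos: [0.5079, -0.15, 0.1911]
tcp_rot: [-90.0, 0.1, 96.3]
wrist_force: [-0.1, 0.9, -2.5]
opening: 0.0272
time: 34.7
ee_pos: [0.5079, -0.1458, 0.1913]
tcp_rot: [-90.0, -0.0, 96.6]
wrist_force: [1.2, -0.2, -2.6]
opening: 0.0268
ee [ 0.508  -0.1456  0.1913] rot [-90.   -0.   96.6] open 0.026585370706972443
3839 zt 0.022629667739665932 jaw-frame lo [-0.01795339 -0.01328456] hi [0.01810731 0.01463331] mid world [-0.0007 -0.    ]
spindle 1302 [ 0.51045511 -0.24518429  0.07046884]
```

View pics/hub.png

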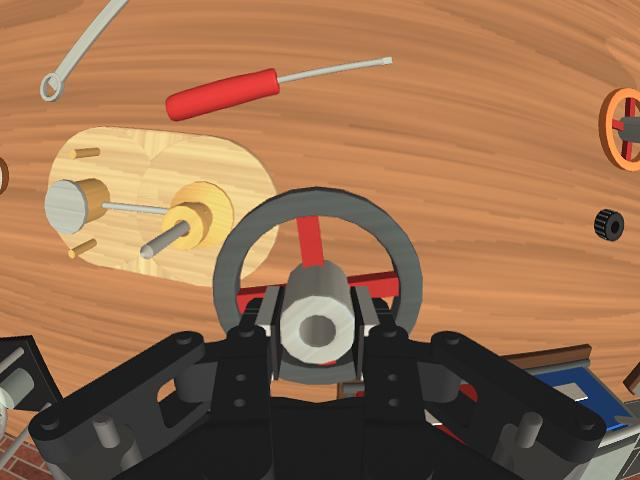

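The wheel hangs level with its hub at (317,320). Over to the spindle.

```bash
python3 -m jog '[[1,0.05,-1.2,0,0,0,0],[1,0.12,-2.6,0,0,0,0],[1,0.22,-4.14,0,0,0,0],[1,0.22,-4.14,0,0,0,0],[1,0.22,-4.14,-0.4,0,0,0]]'
python3 hub.py .023 .022
python3 -m jog '[[1,0,0,0,0,0,0],[1,0,0,-0.3,0,0,0],[1,0,0,-0.6,0,0,0],[1,0,0,-0.9,0,0,0],[1,0,0,-0.9,0,0,0]]'
python3 -m jog '[[1,0,0,-0.1,0,0,0],[1,0,0,-0.2,0,0,0],[1,0,0,-0.3,0,0,0],[1,0,0,-0.3,0,0,0]]'
```

```text
time: 35.25
ee_pos: [0.514, -0.2498, 0.1818]
tcp_rot: [-90.1, 0.0, 96.5]
wrist_force: [0.4, 0.3, -2.8]
opening: 0.0269
ee [ 0.5134 -0.2489  0.1792] rot [-89.9  -0.1  96.6] open 0.027011079699324217
3878 zt 0.025057600930136786 jaw-frame lo [-0.0183477  -0.01407398] hi [0.01839245 0.01408935] mid world [-0.  0.]
spindle 689 [ 0.50918239 -0.24201664  0.07017753]
time: 35.8
ee_pos: [0.5129, -0.2494, 0.157]
tcp_rot: [-89.9, -0.1, 96.6]
wrist_force: [-0.5, -0.5, -2.3]
opening: 0.027
time: 36.2
ee_pos: [0.5133, -0.2499, 0.1507]
tcp_rot: [-90.0, -0.0, 96.5]
wrist_force: [-0.3, 0.3, -4.0]
opening: 0.027
```

```bash
python3 -m jog '[[1,0,0.03,-0.4,0,0,0],[1,0,0.03,-0.8,0,0,0],[1,0,0.03,-1.2,0,0,0],[1,0,0.03,-1.6,0,0,0],[1,0,0.03,-1.6,0,0,0]]'
python3 -m jog '[[1,0,0,-0.2,0,0,0],[1,0,0,-0.4,0,0,0],[1,0,0,-0.6,0,0,0],[1,0,0,-0.7,0,0,0],[1,0,0,-0.7,0,0,0]]'
```

```text
time: 36.7
ee_pos: [0.5126, -0.2487, 0.1088]
tcp_rot: [-89.9, -0.1, 96.5]
wrist_force: [-0.6, 0.2, -3.3]
opening: 0.0271
time: 37.2
ee_pos: [0.5133, -0.2491, 0.0931]
tcp_rot: [-90.0, -0.0, 96.5]
wrist_force: [-0.4, -0.7, -3.3]
opening: 0.0269
```

Just above seated; release, rise, and check height and level.

```bash
python3 -m jog '[[1,0,0,-0.05,0,0,0],[0.6,0,0,-0.05,0,0,0],[0.45,0,0,-0.05,0,0,0],[0.45,0,0,-0.05,0,0,0],[0.45,0,0,0.5,0,0,0]]' 40
python3 -m jog '[[0.45,0,0,2,0,0,0],[0.45,0,0,3.5,0,0,0],[0.45,0,0,3.5,0,0,0],[0.45,0,0,3.5,0,0,0]]'
python3 - <<'E'
from h import *
im,P=shot('wrist'); save('w14.png',im); a=P.reshape(-1,3); print(bot.get_obs()['ee_pos'])
c=[.5132,-.2492]; d=np.hypot(a[:,0]-c[0],a[:,1]-c[1])
t=a[(d<.02)&(abs(a[:,2]-.114)<.005)]; print('hub',len(t),t.mean(0),np.percentile(t,[1,99],axis=0))
r=a[(d>.036)&(d<.052)&(abs(a[:,2]-.084)<.006)]; A=np.c_[r[:,:2]-c,np.ones(len(r))]; print('rim',len(r),np.linalg.lstsq(A,r[:,2],rcond=None)[0])
E
```

```text
time: 37.7
ee_pos: [0.5127, -0.2488, 0.1051]
tcp_rot: [-89.9, -0.1, 96.5]
wrist_force: [-0.4, -0.2, -0.2]
opening: 0.047
time: 38.1
ee_pos: [0.514, -0.2495, 0.1955]
tcp_rot: [-90.1, 0.1, 96.5]
wrist_force: [0.7, 0.2, 0.2]
opening: 0.047
[ 0.51350118 -0.24919562  0.19396056]
hub 1309 [ 0.51168206 -0.24991961  0.1136351 ] [[ 0.49934395 -0.26357729  0.10934051]
 [ 0.52719678 -0.23579285  0.1167988 ]]
rim 5694 [-0.00341855  0.0011775   0.08366634]
```

```bash
python3 -m jog '[[0.45,-0.2,2,0,0,0,0],[0.45,-0.4,4,0,0,0,0],[0.45,-0.6,6,0,0,0,0],[0.45,-0.8,8,0,0,0,0],[0.45,-1,10,0,0,0,0]]'
python3 -m jog '[[0.45,-0.2,2,0,0,0,0],[0.45,-0.4,4,0,0,0,0],[0.45,-0.6,6,0,0,0,0],[0.45,-0.69,7.2,0,0,0,0],[0.45,-0.69,7.2,0,0,0,0]]'
python3 -m jog '[[0.45,0,0,0,0,0,0],[0.45,0,0,0,0,0,0]]'
python3 see.py w15 .471,.1815
```

```text
time: 38.65
ee_pos: [0.4873, 0.0013, 0.1924]
tcp_rot: [-89.9, -0.0, 96.5]
wrist_force: [1.1, -0.5, 0.5]
opening: 0.0471
time: 39.15
ee_pos: [0.4701, 0.1827, 0.192]
tcp_rot: [-89.9, -0.0, 96.8]
wrist_force: [0.7, -0.5, -0.5]
opening: 0.047
time: 39.35
ee_pos: [0.4711, 0.1788, 0.1929]
tcp_rot: [-89.9, 0.0, 96.5]
wrist_force: [0.0, -0.8, 0.1]
opening: 0.0471
ee [0.4713 0.1786 0.1931] [-90.    0.   96.5]
at [0.4709 0.1814] ztop 0.0228 size [0.032 0.031] 1125
```

```bash
python3 -m jog '[[0.45,-0.02,0.11,-2,0,0,0],[0.45,-0.02,0.11,-4,0,0,0],[0.45,-0.02,0.11,-6,0,0,0],[0.45,-0.02,0.11,-7.45,0,0,0],[0.45,-0.02,0.11,-7.45,0,0,0]]'
python3 -m jog '[[0.7,0,0,0,0,0,0],[1,0,0,0,0,0,0],[1,0,0,0,0,0,0],[1,0,0,0,0,0,0],[1,0,0,1,0,0,0]]' 50
python3 -m jog '[[1,0,0,2.5,0,0,0],[1,0,0,4.5,0,0,0],[1,0,0,6.5,0,0,0],[1,0.2,-1.8,6.5,0,0,0],[1,0.4,-3.8,6.5,0,0,0]]'
python3 -m jog '[[1,0.2,-2,0,0,0,0],[1,0.4,-4,0,0,0,0],[1,0.6,-6,0,0,0,0],[1,0.8,-8,0,0,0,0],[1,1,-9.4,0,0,0,0]]'
python3 -m jog '[[1,0,0,0,0,0,0],[1,0,0,0,0,0,0]]'
python3 hub.py .016 .02
```

```text
time: 39.9
ee_pos: [0.4676, 0.1799, 0.0023]
tcp_rot: [-89.5, 0.1, 96.4]
wrist_force: [-1.1, 0.0, -0.2]
opening: 0.047
time: 40.4
ee_pos: [0.4694, 0.1818, 0.0307]
tcp_rot: [-89.8, 0.1, 96.5]
wrist_force: [-0.3, -0.4, -0.7]
opening: 0.0321
time: 40.9
ee_pos: [0.4821, 0.0879, 0.1988]
tcp_rot: [-90.4, -0.0, 96.8]
wrist_force: [1.0, 0.3, -1.5]
opening: 0.032
time: 41.4
ee_pos: [0.5057, -0.1503, 0.1957]
tcp_rot: [-90.1, 0.0, 96.5]
wrist_force: [-0.3, -0.5, -1.1]
opening: 0.0319
time: 41.6
ee_pos: [0.5057, -0.148, 0.1952]
tcp_rot: [-90.0, -0.0, 96.4]
wrist_force: [-1.1, -0.0, 0.5]
opening: 0.0315
ee [ 0.5058 -0.1472  0.1952] rot [-90.   -0.   96.5] open 0.031893501435357276
4511 zt 0.013608323673305806 jaw-frame lo [-0.0174454  -0.01575939] hi [0.01490892 0.01625258] mid world [-0.0001 -0.0013]
spindle 2033 [ 0.50868172 -0.243245    0.11237435]
```

View pics/hub.png

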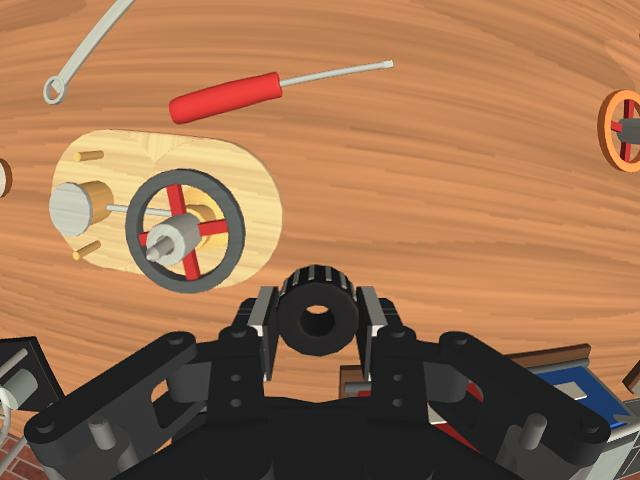

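```bash
python3 -m jog '[[1,0.1,-1.2,0,0,0,0],[1,0.2,-2.6,0,0,0,0],[1,0.3,-4.07,0,0,0,0],[1,0.3,-4.07,0,0,0,0],[1,0.3,-4.07,-0.6,0,0,0]]'
python3 hub.py .014 .02
python3 -m jog '[[1,0,0,-0.3,0,0,0],[1,0,0,-0.6,0,0,0],[1,0,0,-0.9,0,0,0],[1,0,0,-1.2,0,0,0],[1,0,0,-1.2,0,0,0]]'
python3 -m jog '[[1,0,0,-0.1,0,0,0],[1,0,0,-0.2,0,0,0],[1,0,0,-0.3,0,0,0],[1,0,0,-0.4,0,0,0],[1,0,0,-0.4,0,0,0]]'
```

```text
time: 42.15
ee_pos: [0.5143, -0.2488, 0.1816]
tcp_rot: [-90.2, 0.1, 96.6]
wrist_force: [0.3, -0.5, -0.2]
opening: 0.0318
ee [ 0.5134 -0.2479  0.178 ] rot [-89.9  -0.1  96.6] open 0.03221255446989141
4531 zt 0.017075625285242674 jaw-frame lo [-0.01759138 -0.01659489] hi [0.01555303 0.01532153] mid world [ 0.0007 -0.0009]
spindle 1758 [ 0.5070039  -0.24839392  0.11337639]
time: 42.7
ee_pos: [0.5128, -0.2488, 0.1485]
tcp_rot: [-89.9, -0.1, 96.6]
wrist_force: [0.2, 0.4, 0.3]
opening: 0.0316
time: 43.2
ee_pos: [0.5131, -0.2492, 0.1394]
tcp_rot: [-90.0, -0.0, 96.5]
wrist_force: [0.3, -0.2, -1.7]
opening: 0.0321
```

```bash
python3 -m jog '[[1,0,0,-0.2,0,0,0],[1,0,0,-0.4,0,0,0],[1,0,0,-0.55,0,0,0],[1,0,0,-0.55,0,0,0],[1,0,0,-0.6,0,0,0]]'
python3 -m jog '[[0.6,0,0,0,0,0,0],[0.4,0,0,0,0,0,0],[0.4,0,0,0,0,0,0],[0.4,0,0,0.4,0,0,0],[0.4,0,0,1.2,0,0,0]]'
python3 -m jog '[[0.4,0,0,2,0,0,0],[0.4,0,1,4,0,0,0],[0.4,0,2.5,4,0,0,0],[0.4,0,4,4,0,0,0],[0.4,0,4,4,0,0,0]]'
python3 -m jog '[[0.4,0,0,0,0,0,0],[0.4,0,0,0,0,0,0]]'
python3 - <<'E'
from h import *
im,P=shot('wrist'); save('w16.png',im); print(bot.get_obs()['ee_pos'])
def rep(P):
    a=P.reshape(-1,3); c=[.5132,-.2492]; d=np.hypot(a[:,0]-c[0],a[:,1]-c[1])
    t=a[(d<.022)&(a[:,2]>.12)]; print('above .12',np.histogram(t[:,2],np.arange(.12,.15,.003))[0]); t=t[abs(t[:,2]-.136)<.003]
    if len(t): print('knobtop',len(t),t.mean(0),np.percentile(t,[1,99],axis=0))
    r=a[(d>.036)&(d<.052)&(abs(a[:,2]-.084)<.006)]
    if len(r)>10: A=np.c_[r[:,:2]-c,np.ones(len(r))]; print('rim',len(r),np.linalg.lstsq(A,r[:,2],rcond=None)[0])
    k=(abs(a[:,0]-.645)<.04)&(abs(a[:,1]+.02)<.035)&(a[:,2]>.155)&(a[:,2]<.18)
    if k.any(): print('bar',k.sum(),np.median(a[k],0))
rep(P)
im,P=shot('side'); save('s3.png',cv2.resize(im[150:320,200:420],(776,600))); rep(P)
im,P=shot('top'); rep(P); save('t3.png',cv2.resize(im[130:350,140:520],(798,462)))
E
```

```text
time: 43.7
ee_pos: [0.5133, -0.2492, 0.1248]
tcp_rot: [-90.0, 0.0, 96.5]
wrist_force: [-0.6, 0.2, -0.1]
opening: 0.0323
time: 44.2
ee_pos: [0.5127, -0.2489, 0.1544]
tcp_rot: [-89.9, -0.1, 96.5]
wrist_force: [0.9, -0.4, 0.5]
opening: 0.0509
time: 44.7
ee_pos: [0.5135, -0.146, 0.2568]
tcp_rot: [-90.1, 0.0, 96.7]
wrist_force: [0.1, -0.5, 0.3]
opening: 0.0512
time: 44.9
ee_pos: [0.5133, -0.1497, 0.255]
tcp_rot: [-90.0, 0.0, 96.5]
wrist_force: [-0.7, 0.3, -0.8]
opening: 0.0514
[ 0.51324361 -0.14995403  0.25480801]
above .12 [  57   71   73   97  276 1037   38   17    0]
knobtop 1290 [ 0.51313624 -0.24868878  0.13573021] [[ 0.49794897 -0.26468447  0.13320085]
 [ 0.52915732 -0.23340048  0.13813104]]
rim 3380 [ 0.00091186 -0.00016652  0.08357917]
bar 262 [ 0.64590663 -0.02022608  0.17083201]
above .12 [14  8 10 16 28 18  1  0  0]
knobtop 39 [ 0.51016565 -0.24634834  0.13506521] [[ 0.49615856 -0.26067811  0.13302155]
 [ 0.52699671 -0.2283648   0.13788793]]
rim 168 [0.00056109 0.00779418 0.0819041 ]
bar 67 [ 0.64482409 -0.01795703  0.16822951]
above .12 [0 0 0 0 0 0 0 0 0]
rim 13 [0.47800375 1.45498028 0.15031099]
bar 89 [ 0.64740324 -0.01979476  0.1713385 ]
```

View pics/s3.png

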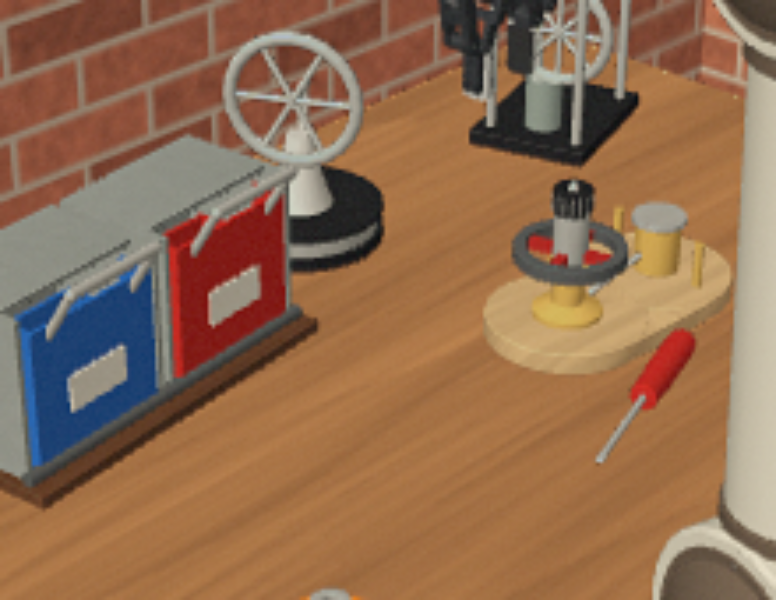

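View pics/t3.png

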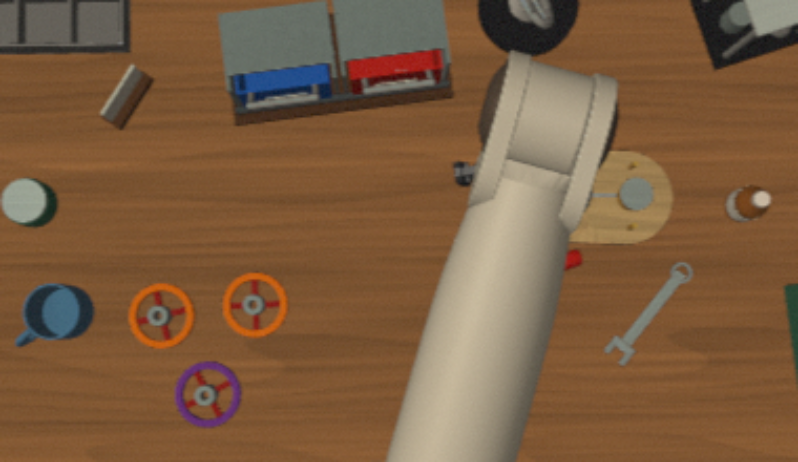

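```bash
python3 -c "
from workcell import bot
print(bot.job_done())"
```

```text
the job is handed in; nothing more can be done
None
```

The job is finished and handed in at about 45 s of robot time; no verdict came back.

**What I did:**
- **Bin and collars:** I tipped the red bin fully forward, dropped in all four collars and pushed the bin shut. The push met about 20 N against the stop.
- **Spindle:** I put on the spacer, then the dark flywheel with its hub up, then the knob. The spacer was knocked a few centimetres aside partway through, so I found it again before picking it up.

**Last checks:**

| Check | Measured | Expected |
|---|---|---|
| Spacer top, before the wheel went on | 0.070 m | 0.070 m |
| Flywheel hub top, before the knob went on | 0.1136 m | 0.114 m |
| Flywheel rim tilt (wrist camera) | below 0.002 rad | under 0.08 rad |
| Knob top | 0.1357 m | 0.136 m |
| Knob position off the spindle axis | under 1 mm | under 6 mm |

- **Red bin:** its handle reads the same as at the start to within 1–2 mm in the side and top views, so it is home.
- **Blue bin and bystanders:** the blue bin looks shut and the tools and other things on the bench look unmoved. The arm hid most of the screwdriver in the last top view, but the side view shows it in place.
- **Collars:** I saw all four in the bin just before closing it, and cannot see inside it now.
- **Disagreement:** the side camera put the knob 2–3 mm from where the wrist camera did. It also showed slightly more wheel tilt, about 0.008 rad. The calibration is only good to about 2 mm, and both readings are well within tolerance. The top camera could not see the engine behind the arm, so its reading there meant nothing.

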